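# Snap the lifting hook onto a washed flange and hang it to drain

## Robot

A 7-joint arm with a two-finger parallel gripper is mounted at the origin on the work surface. World frame = base frame: x ahead of the robot, y to its left, z up, the work surface at z = 0. Lengths are in mm, angles in rad, forces in N, time in s.
With the tool pointing down it reaches from about 425 to 950 mm from the base axis. Payload 4.7 kg.
Tool frame: the origin (TCP) lies midway between the tips of the shut fingers; the grasp point (between the pads) lies 19 mm behind it; z points along the fingers, y is the direction in which the jaws open and shut (so a half turn about z gives the same grasp; the last joint's range is limited). The gripper opens to 87 mm and grips with 3 to 60 N. Pads are 19 mm wide; open, the fingers measure 117 mm over their backs; the gripper's body (75 mm by 190 mm) begins 51 mm behind the grasp point.
Start: joints at [-1.353, 0.469, -0.049, 1.532, 0.024, 1.141, -0.082], TCP at [164.861, 654.576, 222.573] pointing down, gripper open.
Joint ranges: [-2.59, 2.59], [-0.33, 1.99], [-1.39, 1.29], [0.1, 2.45], [-1.04, 4.18], [0.21, 1.99], [-2.66, 2.66]. Speed limits (rad/s): [2.57, 2.57, 3.14, 3.14, 3.14, 3.14, 3.14].

## Interface

Orientations are given as [roll, pitch, yaw] about the fixed x, y, z axes, in that order (R = Rz(yaw) Ry(pitch) Rx(roll)).
In Python, from cell import env gives the robot as it stands.
- The arm moves only by the tool jog_arm, never from a script. Its argument "increments" is a list of rows, each a list of 2 entries, a list of its own where there are three numbers: the shift along the world's x, y, z in mm, then the turn about the world's z in rad. A call has exactly 5 rows; each row shifts and turns the commanded pose from where the row before left it; what a row does not reach is not made up. A row lasts 1/12 s, in which the tool goes at most 41.7 mm and 7.16 degrees, less where a joint would pass 70% of its speed; a pose out of reach is approached as far as the arm can. A call with a gripper value outside its range is refused whole. "hand" is the closure, from -1 (fully open) to 1 (shut), so that 0 is half open, set as the call begins (left out, the last holds). The fingers move at their own pace and stop on an object; the grip force is fixed at half the most. Time passes only in rows, so rows that do not move let the fingers close, or fill a call up. It gives the time, the measured TCP pose, the force and the opening at its end, in the units of the state.
- env.read_state(): the state, without advancing time (a new reading comes with each control period).
- env.read_camera(name): name is "side" or "top" or "wrist"; returns a dict with "color" (400x640x3 uint8, red, green, blue), "z_map" (400x640 float32, mm along the optical axis (not along the pixel's ray), 0 where there is no reading), "intrinsics" (3x3 intrinsics, pixels), "R" (3x3) and "t" (3): a world point X has camera coordinates R X + t. Camera axes: x right, y down, z forward; pixel columns grow to the right and rows downward; lengths in mm; the calibration is good to about 2 mm. A picture is of the moment at which its call begins.
- env.hand_in(): hands the job in, once; it reports no verdict.
Trained networks look in a picture, given as the dict that the camera call returned (one of the last four; its "shot" number tells which), for a name from the list of things; names that differ only in an ending like _2 or _b are one class to them, and where a whole thing is asked for, a point or a joint stands for the part that bears it (a point fixed in the world has none). Each returns a list of dicts, best first, with "score" (0 to 1); they miss things now and then, are a little off and sometimes report something else, mostly with a low value. They report only what shows in the picture. A call takes as long as a camera call. They do not tell look-alikes from the thing itself.
- env.search_frame(name, picture): "bbox" ([left, top, right, bottom] in pixels, round what is visible of it).
- env.masks_of(name, picture): "pixels" (400x640 bool, what is visible of it) and "bbox" ([left, top, right, bottom] in pixels, round what is visible of it).
The state is a dict: "t": time; "q": joint angles; "joint_vel": joint speeds; "tau": joint torques, N m; "position": TCP position; "orientation": TCP orientation; "wrist_force": force on the tool from outside, world axes, zero at the start; "wrist_torque": the same for the moment, N m; "width": finger opening in mm.
Only numpy, scipy, OpenCV 4.12 (cv2) and the standard library are available. Lean on these libraries where they do the work, as an engineer would, in place of code of your own. Each camera call takes 0.05 s, during which the arm holds its last target.

## Task

The turned flange with the eye bolt has just been washed and has to drain. Take the T-handled lifting hook off the drain stand, push its sprung gate open against the flange's eye until the eye is inside and the gate snaps shut behind it, then lift the flange out of the wash tray and hang the hook by its handle back in the fork of the stand, so that the flange hangs free and still over the drip tray. Do not touch the flange with the gripper, and leave the other things where they are.

Things in the scene. Friction and masses are not known exactly. Their poses are not given: they have to be found in the camera images.
- stand: Drain stand, fixed: dark steel drip tray 240 x 210 mm, rim 18 mm, floor 4 mm, at its back a blue 30 mm square post (front face x = +103 mm) carrying a blue fork. Origin: on the table straight below the middle of the fork's two notches. z up, -x points out of the fork's open front, y across. The hook starts here, its handle in both notches, hook +x along stand +x. Nothing on the stand is above 238 mm.
- fork_notch (a point): Midway between the two notches, at their floor, 230 mm up. Notches: centred on x = 0, 30 mm long in x; the lip before (x -29 to -15 mm) and the shoulder behind are 238 mm high. Prongs are level, 8 mm wide, inner faces at y = +-36 mm, underside 214 mm, from x = -29 mm (open tips) back to a cross-beam at x = +105 mm. Axes as stand.
- fork_mouth (a point): Middle of the fork's open front, level with the prong tips: 29 mm from fork_notch towards the stand's -x, 238 mm up. The loaded hook can come in only here, moving along the stand's +x with its handle above the 238 mm lips and the flange below the prongs.
- hanger: T-handled lifting hook, loose, 0.14 kg. Origin: centre of its orange handle bar, 16 (x) x 110 (y) x 20 mm (z). Below: 8 mm neck, 19 mm ferrule (z -34 to -50 mm), then a steel snap hook of 7 mm bar in the xz plane, 40 mm wide (x = +-20 mm), underside of its bow at z = -127 mm. Its mouth with the brass gate is on the +x side; inside it is 26 mm wide. It hangs upright, z up.
- hook_seat (a point): Where the centre of the eye's bar lies when it hangs in the bow: x = y = 0, 115.5 mm below the handle's centre. Axes as hanger.
- hook_nose (a point): Top of the hook's nose tip, the lower edge of its mouth: 16.5 mm towards +x and 107 mm below the handle's centre; the nose outside is at x = 20 mm. Axes as hanger.
- gate (a joint): Angle of the brass gate, rad: 0 = shut on the nose, grows as its lower end is pushed into the hook (towards hook -x), stop at 0.9. A 6 mm bar hinged at its top (hook x = 16.5, z = -72 mm), 34.5 mm long. A spring shuts it: about 1.2 N pushes the lower end 17 mm in (0.55 rad). It cannot open outward. Once the eye's bar has passed it snaps back to 0.
- flange: Turned hub flange with eye bolt, loose, about 0.72 kg, 80 mm high, stands in the wash tray. Origin: centre of its underside, z up. Plate 84 mm diameter, 12 mm thick; hub 44 mm diameter up to 24 mm; collar 27 mm diameter up to 32 mm; above it a dark upright eye of 9 mm bar, inner diameter 36 mm, centre z = 53 mm, in the flange's yz plane: the hook goes through it along flange x, from either side.
- eye_top (a point): Centre of the bar at the top of the eye, 75.5 mm above the flange's underside; the bar runs along flange y there, underside at 71 mm, top at 80 mm. Axes as flange.
- wash_tray: Grey perforated wash tray, fixed, 250 x 240 x 26 mm, floor 5 mm above the table. Origin: centre of its underside. Small wire handles reach 20 mm past its y sides.
- disc_a: Bystander: turned disc, 64 mm diameter, 26 mm high, in the wash tray. Origin: centre of its underside.
- disc_b: Bystander: turned disc, 56 mm diameter, 22 mm high, in the wash tray. Origin: centre of its underside.
- disc_c: Bystander: turned disc, 84 mm diameter, 30 mm high, on the table beyond the work area. Origin: centre of its underside.
- disc_d: Bystander: the same disc again, stacked on disc_c. Origin: centre of its underside.
- caliper: Bystander: caliper lying flat at the robot's right edge of the work area, 230 mm long, 12 mm high. Origin: middle of its beam, on the table.
- hexkeys: Bystander: hex keys in a green holder, about 150 x 75 mm, 25 mm high, at the left edge of the work area. Origin: under the holder's middle.
- vblock: Bystander: V-block with a round bar blank (190 mm long) on it, 70 mm high, beyond the work area. Origin: centre of the block's underside.
- oil_bottle: Bystander: white bottle with a red cap, 60 mm diameter, 150 mm high, beyond the work area. Origin: centre of its underside.
Things that resemble listed ones, but are neither listed nor needed, are in the scene too. What is shaped like the hanger but blue or turquoise is not meant.

How it is judged:
By the outcome, as a careful person would: the job done as asked, in the order asked, and still so for the second after the job is handed in, with the robot touching nothing.
It also fails if it takes over 59 s, if anything falls off the work surface, if the arm or the gripper's body presses on something with over 40 N, if the wrist force passes 120 N, or if a joint passes its speed limit or range.

## Working session

There is one attempt and no reset: what is moved stays moved. The work goes in short steps, Python scripts to look and compute and a tool call to move; the robot and the scene stay as the last step left them, time stands still between calls to the robot, and variables do not carry over. Pictures are saved under pics/ and viewed, and the job is handed in when it is done.

Besides the shell and the picture viewer there is one more tool, called after "Call:" in YAML: its name, and indented under it one key for each argument. jog_arm: Moves the arm, as the interface text tells. Its arguments: {"type":"object","properties":{"increments":{"type":"array","items":{"type":"array"}},"hand":{"type":"number"}},"required":["increments"]}

```bash
mkdir -p pics; ls; cat > h.py <<'E'
import numpy as np, cv2
from cell import env
def save(p,n):
    cv2.imwrite('pics/'+n+'.png', p['color'][:,:,::-1])
def pts(p,mask):
    v,u=np.nonzero(mask&(p['z_map']>0)); z=p['z_map'][v,u]; K=p['intrinsics']
    c=np.stack([(u-K[0,2])/K[0,0]*z,(v-K[1,2])/K[1,1]*z,z],1)
    return (c-p['t'])@p['R']
def proj(p,X):
    c=p['R']@np.array(X,float)+p['t']; q=p['intrinsics']@c; return q[:2]/q[2]
E
python3 - <<'E'
from h import *
s=env.read_state(); print(s)
for n in ('side','top'):
    p=env.read_camera(n); save(p,n+'0'); print(n,p['R'].round(3).tolist(),p['t'],p['intrinsics'].tolist())
    np.savez('pics/'+n+'0.npz',**p)
    for o in ('hanger','stand','flange','wash_tray','disc_a','caliper','hexkeys','vblock','oil_bottle'):
        for r in env.masks_of(o,p)[:4]:
            P=pts(p,r['pixels']); print(o,round(r['score'],2),r['bbox'],np.median(P,0).round(),P.min(0).round(),P.max(0).round())
E
```

```text
pics
{'t': 0.0, 'q': array([-1.35288758,  0.46944245, -0.0486261 ,  1.53367658,  0.02412891,
        1.14097752, -0.08227561]), 'joint_vel': array([ 6.72892913e-04, -3.88159002e-04,  5.32813723e-04, -2.69560049e-04,
       -5.34401441e-05, -9.68313100e-04,  2.49185042e-04]), 'tau': array([ 2.14918677e-03, -5.07972193e+01, -8.09462671e-02, -2.36149281e+01,
       -6.15265570e-02,  3.80996859e-02,  1.87951996e-04]), 'position': array([164.74527475, 653.98165713, 221.50619318]), 'orientation': array([-3.13967738e+00,  8.11536688e-05,  2.89487950e+00]), 'wrist_force': array([-0.08010354,  1.32495228,  0.7453895 ]), 'wrist_torque': array([ 0.02435566, -0.03419575,  0.00385086]), 'width': 87.0259258821376}
side [[-0.983, -0.185, 0.014], [-0.134, 0.656, -0.743], [0.128, -0.732, -0.67]] [ 522.41528849  204.41541769 1743.93473885] [[519.1604883863985, 0.0, 319.30046150934595], [0.0, 519.1604883863985, 200.95983596752345], [0.0, 0.0, 1.0]]
hanger 0.55 [388.3, 153.1, 413.9, 165.8] [ 273. -508.   15.] [ 240. -544.   -6.] [ 333. -440.   45.]
hanger 0.51 [328.0, 133.6, 336.4, 147.8] [ 545. -256.  
[... 2083 characters left out ...]
 -303.   11.] [ 555. -199.  255.]
disc_a 0.88 [320.8, 119.6, 345.3, 142.2] [800. -23.  60.] [760. -66.  -5.] [866.  18.  67.]
disc_a 0.55 [247.6, 160.1, 263.7, 173.1] [666. 265.  27.] [641. 239.   2.] [701. 299.  35.]
disc_a 0.49 [239.3, 190.8, 258.3, 206.8] [542. 290.  31.] [513. 259.   5.] [579. 323.  39.]
caliper 0.59 [448.3, 170.0, 470.7, 235.5] [ 511. -494.    6.] [ 438. -527.   -7.] [ 666. -451.   18.]
hexkeys 0.82 [181.5, 173.2, 199.4, 208.6] [546. 518.  12.] [504. 466.  -6.] [657. 543.  30.]
vblock 0.58 [372.9, 114.8, 388.4, 165.8] [ 773. -196.   46.] [ 680. -237.   -4.] [ 868. -168.   70.]
oil_bottle 0.9 [270.6, 125.0, 291.2, 151.8] [759. 162. 100.] [742. 137.  -6.] [798. 194. 154.]
```

```bash
python3 - <<'E'
import numpy as np,cv2
s=np.load('pics/side0.npz')['color'][:,:,::-1]; t=np.load('pics/top0.npz')['color'][:,:,::-1]
def crop(i,x0,y0,x1,y1,f): return cv2.resize(i[y0:y1,x0:x1],None,fx=f,fy=f,interpolation=cv2.INTER_CUBIC)
cv2.imwrite('pics/s0c.png',crop(s,220,110,420,260,4))
cv2.imwrite('pics/s0d.png',crop(s,220,230,360,340,5))
cv2.imwrite('pics/t0c.png',crop(t,220,110,440,240,3.6))
E
```

```text
(no output)
```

View pics/side0.png

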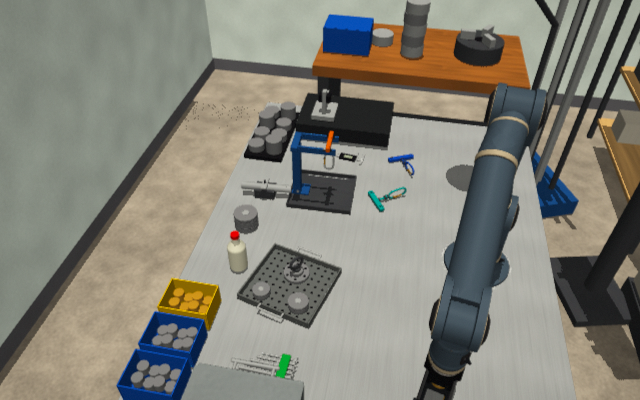

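View pics/top0.png

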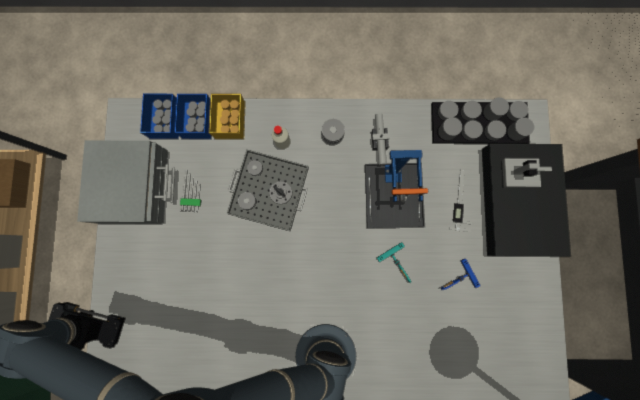

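```bash
sleep 0
```

```text
(no output)
```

View pics/s0c.png

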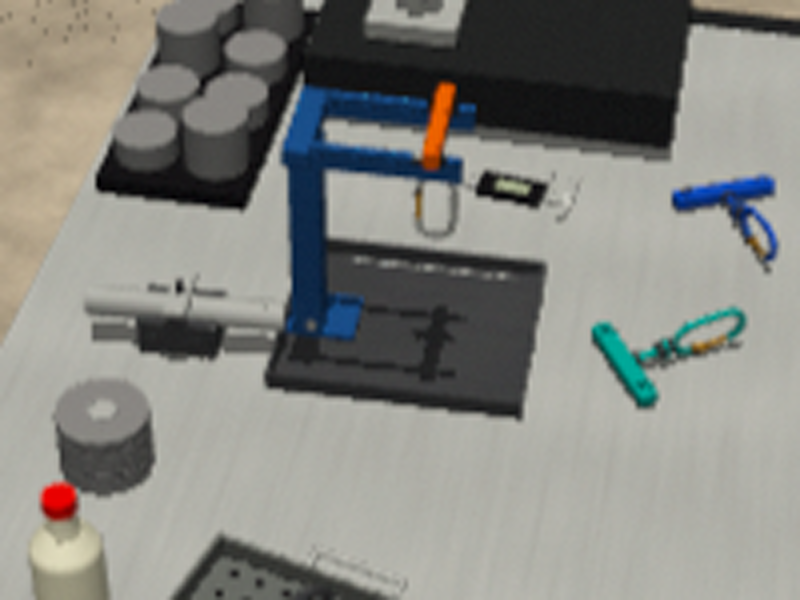

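View pics/s0d.png

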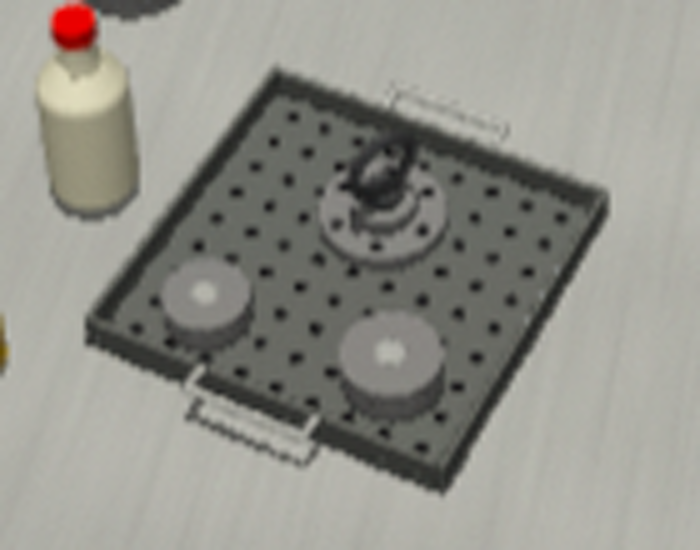

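View pics/t0c.png

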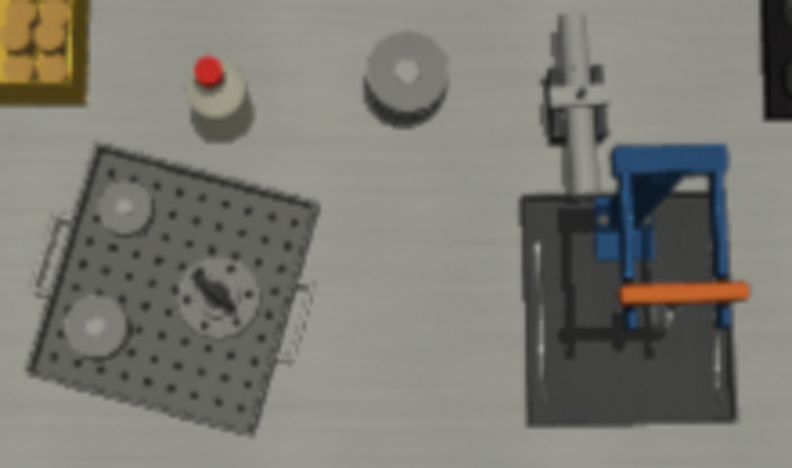

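```bash
cat > fit.py <<'E'
from h import *
def rect(P):
    c=cv2.minAreaRect(P[:,:2].astype(np.float32)); return c
for n in ('top','side'):
    p=dict(np.load(f'pics/{n}0.npz')); z=p['z_map']; 
    H=cv2.cvtColor(p['color'],cv2.COLOR_RGB2HSV).astype(int); h,s,v=H[...,0],H[...,1],H[...,2]
    allm=np.ones(z.shape,bool); 
    W=np.zeros(z.shape+(3,)); vv,uu=np.nonzero(z>0); W[vv,uu]=pts(p,allm)
    def box(x0,x1,y0,y1,z0,z1): return (W[...,0]>x0)&(W[...,0]<x1)&(W[...,1]>y0)&(W[...,1]<y1)&(W[...,2]>z0)&(W[...,2]<z1)
    o=(h>3)&(h<18)&(s>180)&(v>100)&box(500,600,-340,-160,235,270)
    P=W[o]; print(n,'handle',len(P),rect(P),P.mean(0), np.median(P[:,2]))
    b=(h>100)&(h<125)&(s>140)&box(480,720,-340,-160,225,260)
    P=W[b]; print('fork',len(P),rect(P),P.mean(0),P.min(0),P.max(0),np.median(P[:,2]))
    e=box(530,620,120,220,42,95)
    P=W[e]; pm=P.mean(0); u,sg,vt=np.linalg.svd(P[:,:2]-pm[:2]); print('eye',len(P),pm,P.max(0),P.min(0),sg/np.sqrt(len(P)),vt[0],np.degrees(np.arctan2(vt[0][1],vt[0][0])))
    t=P[P[:,2]>70]; print(' top of eye',len(t),t.mean(0))
    f=box(520,630,110,230,13,26); P=W[f]; print('plate',len(P),cv2.minEnclosingCircle(P[:,:2].astype(np.float32)),P.mean(0))
E
python3 fit.py
```

```text
top handle 167 ((547.9024047851562, -251.21209716796875), (15.902198791503906, 103.94042205810547), 2.4887454509735107) [ 547.53186804 -249.62723187  249.97141886] 250.09351494471807
fork 404 ((598.8704223632812, -246.7928466796875), (155.26560974121094, 92.1345443725586), 0.565412163734436) [ 636.38356832 -243.76362993  236.08454956] [ 520.87223125 -292.09717113  225.01573438] [ 676.92837289 -200.10486725  242.03168118] 236.405713488525
eye 38 [574.85066176 167.66290561  77.54377149] [595.22343315 190.26141627  89.3850996 ] [559.40458789 150.43998275  43.99237081] [14.29102723  2.88688311] [-0.65995055 -0.75130904] -131.29610175788653
 top of eye 31 [575.33163013 168.46455517  81.51203473]
plate 269 ((566.7727661132812, 152.89088439941406), 61.770965576171875) [575.2451069  168.18674866  17.87509106]
side handle 92 ((545.7188110351562, -251.8537139892578), (15.81270694732666, 114.16035461425781), 3.318335771560669) [ 545.49540348 -244.0249961   247.90019072] 248.66010307630063
fork 337 ((598.1083984375, -245.5985107421875), (158.64988708496094, 108.2858657836914), 2.6121041774749756) [ 621.72594201 -247.50368436  233.3444415 ] [ 520.68325187 -300.56267686  225.01003356] [ 678.24486837 -188.58124433  245.98382794] 233.85304434283088
eye 79 [576.70752626 173.64746927  66.30621296] [595.3977788  194.43024409  86.15019401] [558.65049224 151.56849952  42.81337139] [16.09541448  2.9764724 ] [0.65567899 0.75503978] 49.028845562033936
 top of eye 36 [576.21280302 173.47778197  79.68779786]
plate 277 ((556.1614379882812, 164.24465942382812), 62.120914459228516) [571.45207794 176.99964239  17.98703264]
```

Call:
jog_arm:
  increments:
    - [[20,-26,10],-0.085]
    - [[20,-26,10],-0.085]
    - [[20,-26,10],-0.085]
    - [[20,-26,10],-0.085]
    - [[20,-26,10],-0.085]
  hand: -1

```text
t: 1.42
position: [265.7, 523.3, 273.1]
orientation: [3.141, -0.0, 2.466]
wrist_force: [-0.9, -0.6, 0.1]
width: 87.2
```

Call:
jog_arm:
  increments:
    - [[20,-26,10],-0.085]
    - [[20,-26,10],-0.085]
    - [[20,-26,10],-0.085]
    - [[20,-26,10],-0.085]
    - [[20,-26,10],-0.085]

```text
t: 1.83
position: [365.6, 393.1, 323.3]
orientation: [3.141, -0.001, 2.041]
wrist_force: [0.4, -0.1, -0.5]
width: 87.5
```

Call:
jog_arm:
  increments:
    - [[20,-26,10],-0.085]
    - [[20,-26,10],-0.085]
    - [[20,-26,10],-0.085]
    - [[20,-26,10],-0.085]
    - [[0,0,0],-0.0]

```text
t: 2.25
position: [450.3, 283.8, 365.4]
orientation: [3.135, 0.001, 1.69]
wrist_force: [0.8, -0.4, -0.1]
width: 87.2
```

```bash
python3 - <<'E'
from h import *
s=env.read_state(); print(s['t'],s['position'],s['orientation'],s['q'])
p=env.read_camera('wrist'); save(p,'w1'); print(p['R'].round(3).tolist(),p['t'],p['intrinsics'].tolist(),-p['R'].T@p['t'])
np.savez('pics/w1.npz',**p)
E
```

```text
2.25 [450.31708869 283.84177611 365.37437612] [3.13538231e+00 5.19950811e-04 1.69023933e+00] [-0.95440716  0.12909907  0.35360752  1.68294463 -0.04244584  1.33240337
 -0.47425787]
[[0.993, 0.118, 0.006], [0.112, -0.957, 0.269], [0.038, -0.266, -0.963]] [-484.83109991  150.58755328  586.66409206] [[284.7767201935926, 0.0, 319.60897852174685], [0.0, 284.7767201935926, 202.72222482049608], [0.0, 0.0, 1.0]] [442.3153006  357.6097675  527.62201679]
```

View pics/w1.png

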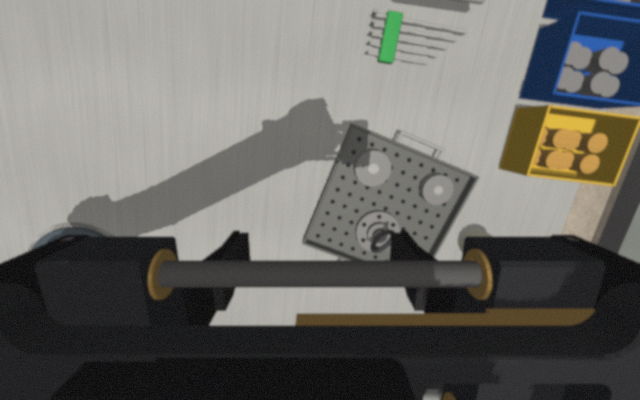

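Call:
jog_arm:
  increments:
    - [[12,-21,-8],-0.01]
    - [[12,-21,-8],-0.01]
    - [[12,-21,-8],-0.01]
    - [[12,-21,-8],-0.01]
    - [[12,-21,-8],-0.01]

```text
t: 2.72
position: [504.5, 186.0, 321.9]
orientation: [-3.141, -0.001, 1.657]
wrist_force: [0.7, 0.2, 0.1]
width: 87.2
```

Call:
jog_arm:
  increments:
    - [[12,-21,-8],-0.01]
    - [[12,-21,-8],-0.01]
    - [[12,-21,-8],0]
    - [[12,-21,-8],0]
    - [[0,0,0],0]

```text
t: 3.13
position: [553.4, 97.2, 288.8]
orientation: [-3.14, 0.003, 1.63]
wrist_force: [-0.4, -1.2, -1.1]
width: 86.7
```

Call:
jog_arm:
  increments:
    - [[0,0,0],0]
    - [[0,0,0],0]
    - [[0,0,0],0]
    - [[0,0,0],0]
    - [[0,0,0],0]

```text
t: 3.55
position: [552.6, 102.8, 290.8]
orientation: [3.141, -0.001, 1.637]
wrist_force: [-0.6, -0.5, 0.7]
width: 87.1
```

```bash
python3 - <<'E'
from h import *
s=env.read_state(); print(s['t'],s['position'],s['orientation'],s['q'])
p=env.read_camera('wrist'); save(p,'w2'); print(-p['R'].T@p['t'])
np.savez('pics/w2.npz',**p)
z=p['z_map']; W=np.zeros(z.shape+(3,)); vv,uu=np.nonzero(z>0); W[vv,uu]=pts(p,np.ones(z.shape,bool))
def box(x0,x1,y0,y1,z0,z1): return (W[...,0]>x0)&(W[...,0]<x1)&(W[...,1]>y0)&(W[...,1]<y1)&(W[...,2]>z0)&(W[...,2]<z1)
e=box(530,620,120,220,48,95)
P=W[e]; pm=P.mean(0); u,sg,vt=np.linalg.svd(P[:,:2]-pm[:2]); print('eye',len(P),pm,P.max(0),P.min(0),sg/np.sqrt(len(P)),vt[0],np.degrees(np.arctan2(vt[0][1],vt[0][0])))
t=P[P[:,2]>72]; print(' top',len(t),t.mean(0)); print(cv2.minAreaRect(P[:,:2].astype(np.float32)))
f=box(525,630,115,225,14,22); m=cv2.morphologyEx(f.astype(np.uint8),cv2.MORPH_OPEN,np.ones((3,3)));P=W[m>0]; print('plate',len(P),cv2.minAreaRect(P[:,:2].astype(np.float32)),P.mean(0),P.min(0),P.max(0))
f=box(480,700,100,330,-3,10);print('tray floor',np.median(W[f][:,2]))
v,u=proj(p,[575,170,40])[::-1]; print(u,v)
c=p['color'][max(0,int(v)-60):int(v)+60,int(u)-80:int(u)+80][:,:,::-1]; cv2.imwrite('pics/w2c.png',cv2.resize(c,None,fx=5,fy=5,interpolation=cv2.INTER_CUBIC))
E
```

```text
3.55 [552.61482348 102.81929213 290.83701663] [ 3.14116967e+00 -6.39684694e-04  1.63694922e+00] [-0.66238147  0.23921991  0.49510275  1.73985145 -0.12207853  1.19241953
 -0.06787196]
[549.46303869 176.85856131 453.17970889]
eye 279 [579.41765201 170.45840257  77.98643111] [597.79260457 190.71166079  85.90955952] [561.22394097 150.12178699  48.75907692] [14.46582858  2.53702667] [-0.65869239 -0.75241234] -131.20022312071407
 top 236 [580.04040439 170.89958449  80.40974936]
((579.986572265625, 170.62255859375), (51.97909927368164, 8.784329414367676), 48.7083854675293)
plate 1755 ((579.8729858398438, 170.677001953125), (82.11293029785156, 82.12300872802734), 3.7816455364227295) [579.35664644 171.92194957  17.08218574] [538.69160002 129.40567687  14.11942314] [621.37898885 212.09357767  20.647311  ]
tray floor 5.07137286830803
337.24613425273316 129.86197405030597
```

View pics/w2c.png

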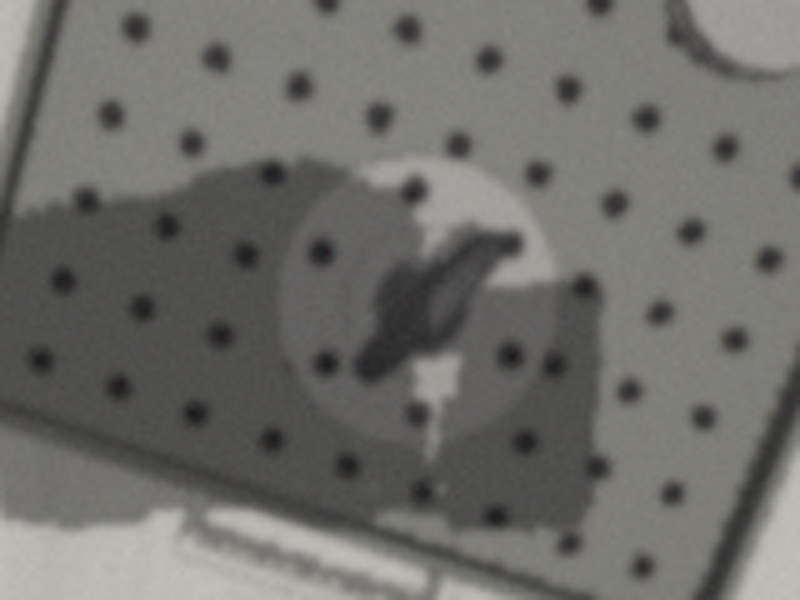

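Call:
jog_arm:
  increments:
    - [[0,-36,8],-0.02]
    - [[0,-36,8],0]
    - [[0,-36,8],0]
    - [[0,-36,8],0]
    - [[0,-36,8],0]

```text
t: 4.02
position: [552.6, -79.6, 331.3]
orientation: [3.141, -0.0, 1.616]
wrist_force: [0.9, -0.1, 0.2]
width: 87.0
```

Call:
jog_arm:
  increments:
    - [[0,-36,2],0]
    - [[0,-36,2],0]
    - [[0,-36,0],0]
    - [[0,-36,0],0]
    - [[0,-30,0],0]

```text
t: 4.43
position: [552.4, -254.9, 335.0]
orientation: [3.141, 0.001, 1.614]
wrist_force: [1.3, 0.7, 0.8]
width: 87.3
```

Call:
jog_arm:
  increments:
    - [[0,-20,0],0]
    - [[0,-10,0],0]
    - [[0,0,0],0]
    - [[0,0,0],0]
    - [[0,0,0],0]

```text
t: 4.85
position: [553.6, -280.1, 334.4]
orientation: [3.141, -0.002, 1.618]
wrist_force: [0.2, 0.6, -0.3]
width: 87.2
```

```bash
cat > wl.py <<'E'
from h import *
import sys
s=env.read_state(); print(s['t'],s['position'],s['orientation'],s['q'],s['wrist_force'],s['width'])
p=env.read_camera('wrist'); n=sys.argv[1]; save(p,n); print(-p['R'].T@p['t'])
np.savez(f'pics/{n}.npz',**p)
E
python3 wl.py w3; cat > fw.py <<'E'
from h import *
import sys
p=dict(np.load(f'pics/{sys.argv[1]}.npz'));z=p['z_map']; W=np.zeros(z.shape+(3,)); vv,uu=np.nonzero(z>0); W[vv,uu]=pts(p,np.ones(z.shape,bool))
H=cv2.cvtColor(p['color'],cv2.COLOR_RGB2HSV).astype(int); h,s,v=H[...,0],H[...,1],H[...,2]
def box(x0,x1,y0,y1,z0,z1): return (W[...,0]>x0)&(W[...,0]<x1)&(W[...,1]>y0)&(W[...,1]<y1)&(W[...,2]>z0)&(W[...,2]<z1)
o=(h>3)&(h<18)&(s>180)&(v>60)
P=W[o&box(480,620,-340,-160,242,270)]; print('handle',len(P),cv2.minAreaRect(P[:,:2].astype(np.float32)),np.median(P,0))
b=(h>100)&(h<125)&(s>120)
P=W[b&box(480,620,-340,-160,228,246)]; print('prongs',len(P),P.min(0),P.max(0),np.median(P[:,2]))
for q in (P[P[:,1]>-247],P[P[:,1]<-247]):
    q=q[q[:,2]>230]
    if len(q)>10: print(len(q),cv2.minAreaRect(q[:,:2].astype(np.float32)),q.min(0),q.max(0),np.polyfit(q[:,0],q[:,1],1))
P=W[b&box(600,720,-340,-160,228,246)]; print('beam',len(P),P.min(0),P.max(0))
E
python3 fw.py w3
```

```text
4.85 [ 553.63173132 -280.14143087  334.42161342] [ 3.14134501e+00 -1.56824311e-03  1.61781295e+00] [-0.0966848   0.3476898   0.68198203  1.54666053 -0.22461983  1.32739132
  0.65748843] [ 0.15897542  0.61068044 -0.33507462] 87.22449220218671
[ 551.91950971 -206.16808655  496.81415427]
handle 1768 ((551.2034301757812, -252.4127655029297), (14.714924812316895, 104.99482727050781), 2.0045089721679688) [ 550.97394813 -247.06349229  249.84429795]
prongs 1262 [ 523.40408854 -292.83180176  228.15149624] [ 619.9700699  -205.03754076  240.52207645] 237.81324236827044
662 ((571.7522583007812, -210.49722290039062), (96.59658813476562, 7.8048577308654785), 2.028031826019287) [ 523.40408854 -214.36789585  230.02067198] [ 619.9700699  -205.03754076  240.12342771] [ 2.48814251e-02 -2.24292324e+02]
553 ((572.996337890625, -288.9747314453125), (93.97130584716797, 7.055413246154785), 1.2234156131744385) [ 525.96251347 -292.83180176  230.0036673 ] [ 619.94462643 -284.70194615  240.52207645] [ 2.15843630e-02 -3.00388598e+02]
beam 3941 [ 600.02710562 -295.18056224  228.00079024] [ 681.99190848 -198.90267951  240.52207645]
```

View pics/w3.png

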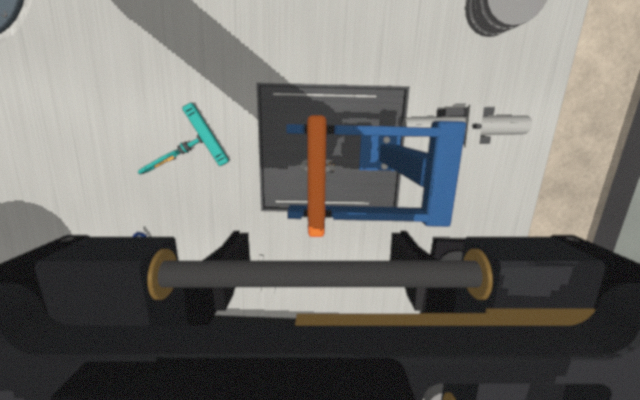

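Call:
jog_arm:
  increments:
    - [[-1.2,10,0],-0.008]
    - [[-1.2,10,0],0]
    - [[0,8.5,0],0]
    - [[0,0,-10],0]
    - [[0,0,-15],0]

```text
t: 5.32
position: [551.7, -252.8, 310.3]
orientation: [3.138, 0.001, 1.61]
wrist_force: [-0.1, -0.2, -0.0]
width: 87.1
```

Call:
jog_arm:
  increments:
    - [[0,0,-10],0]
    - [[0,0,-10],0]
    - [[0,0,-10],0]
    - [[0,0,-5],0]
    - [[0,0,0],0]

```text
t: 5.73
position: [549.8, -253.7, 273.0]
orientation: [-3.139, -0.001, 1.606]
wrist_force: [0.6, 0.9, -0.4]
width: 87.1
```

```bash
python3 wl.py w4; python3 fw.py w4; python3 -c "
from h import *
p=env.read_camera('side'); save(p,'s4'); c=p['color'][90:240,270:430][:,:,::-1]; cv2.imwrite('pics/s4c.png',cv2.resize(c,None,fx=4,fy=4,interpolation=2))"
```

```text
5.7333 [ 549.80322856 -253.71266477  272.99005654] [-3.13915307e+00 -7.67830474e-04  1.60648988e+00] [-0.13498435  0.35961066  0.66591659  1.67052246 -0.23519027  1.19578535
  0.62288567] [ 0.57989324  0.88647212 -0.41412586] 87.10215906294414
[ 549.36326039 -179.53452965  435.32574581]
handle 2265 ((551.58251953125, -252.6767578125), (15.375073432922363, 107.58788299560547), 3.1445956230163574) [ 550.5790891  -235.51948697  249.82791576]
prongs 1272 [ 523.02570164 -214.39619902  228.02329474] [ 619.96804371 -204.7807622   240.72414586] 237.821389933091
1204 ((571.5230102539062, -210.0169677734375), (96.91488647460938, 8.29263687133789), 1.3454737663269043) [ 523.02570164 -214.39619902  230.00601877] [ 619.96804371 -204.7807622   240.72414586] [ 2.13043592e-02 -2.21614905e+02]
beam 4149 [ 600.0377035  -279.93321492  228.01862172] [ 681.5644196  -197.96053985  240.72414586]
```

View pics/w4.png

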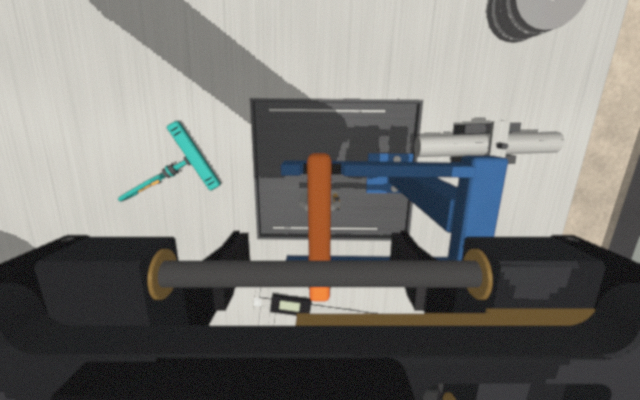

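View pics/s4c.png

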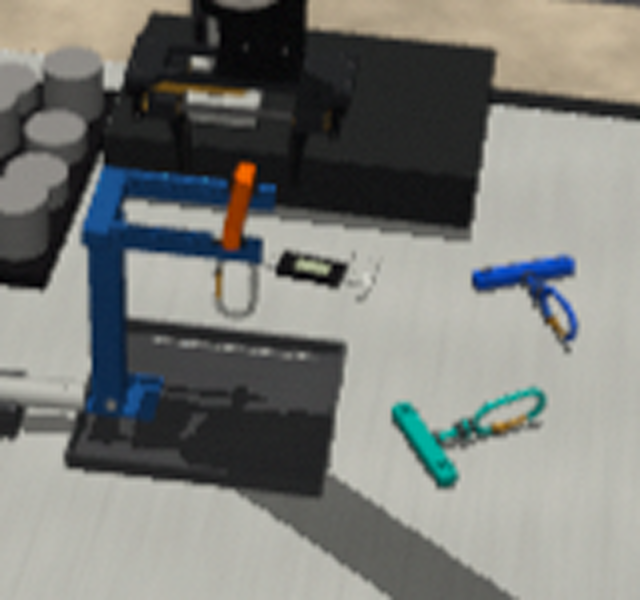

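Call:
jog_arm:
  increments:
    - [[0.5,0.5,-12],0]
    - [[0,0,-12],0]
    - [[0,0,-12],0]
    - [[0,0,-9],0]
    - [[0,0,-5],0]

```text
t: 6.25
position: [550.1, -252.9, 222.3]
orientation: [-3.139, -0.001, 1.607]
wrist_force: [-0.2, -0.2, -0.2]
width: 86.8
```

Call:
jog_arm:
  increments:
    - [[0,0,0],0]
    - [[0,0,0],0]
    - [[0,0,0],0]
    - [[0,0,0],0]
    - [[0,0,0],0]

```text
t: 6.67
position: [551.3, -253.6, 225.2]
orientation: [3.14, 0.0, 1.607]
wrist_force: [-0.7, 0.8, -0.1]
width: 87.2
```

Call:
jog_arm:
  increments:
    - [[0,0,0],0]
    - [[0,0,0],0]
    - [[0,0,0],0]
    - [[0,0,0],0]
    - [[0,0,0],0]
  hand: 1

```text
t: 7.08
position: [551.0, -253.4, 224.6]
orientation: [3.141, -0.0, 1.607]
wrist_force: [-0.0, -0.4, 0.7]
width: 61.5
```

Call:
jog_arm:
  increments:
    - [[0,0,0],0]
    - [[0,0,0],0]
    - [[0,0,0],0]
    - [[0,0,0],0]
    - [[0,0,0],0]

```text
t: 7.5
position: [551.0, -253.4, 224.6]
orientation: [3.142, -0.0, 1.607]
wrist_force: [1.1, 0.4, -0.1]
width: 28.2
```

Call:
jog_arm:
  increments:
    - [[0,0,0],0]
    - [[0,0,0],0]
    - [[0,0,0],0]
    - [[0,0,0],0]
    - [[0,0,0],0]

```text
t: 7.92
position: [550.7, -253.5, 224.6]
orientation: [-3.141, -0.0, 1.607]
wrist_force: [-0.9, 0.1, 0.7]
width: 15.6
```

Call:
jog_arm:
  increments:
    - [[0,0,0],0]
    - [[0,0,2],0]
    - [[0,0,4],0]
    - [[0,0,8],0]
    - [[0,0,12],0]

```text
t: 8.33
position: [550.6, -253.0, 250.5]
orientation: [-3.14, -0.001, 1.607]
wrist_force: [0.8, 0.7, -1.1]
width: 15.6
```

Call:
jog_arm:
  increments:
    - [[0,0,4],0]
    - [[0,0,2],0]
    - [[0,0,0],0]
    - [[0,0,0],0]
    - [[0,0,0],0]

```text
t: 8.75
position: [550.7, -253.2, 256.2]
orientation: [-3.141, -0.0, 1.607]
wrist_force: [-0.0, 0.2, -1.5]
width: 15.5
```

```bash
python3 wl.py w5; python3 fw.py w5|head -1; python3 -c "
from h import *
p=env.read_camera('side'); save(p,'s5'); c=p['color'][80:220,270:410][:,:,::-1]; cv2.imwrite('pics/s5c.png',cv2.resize(c,None,fx=4,fy=4,interpolation=2))"
```

```text
8.75 [ 550.74032886 -253.19988649  256.19571785] [-3.14099154e+00 -3.97708002e-04  1.60691192e+00] [-0.13079174  0.37333957  0.66027457  1.69239395 -0.24639669  1.16121516
  0.63134312] [-0.04865527  0.17428593 -1.47913807] 15.513215557581422
[ 549.94824312 -179.01354303  418.50876664]
handle 0 ((0.0, 0.0), (0.0, 0.0), 0.0) [nan nan nan]
  return _methods._mean(a, axis=axis, dtype=dtype,
  ret = um.true_divide(
```

View pics/s5c.png

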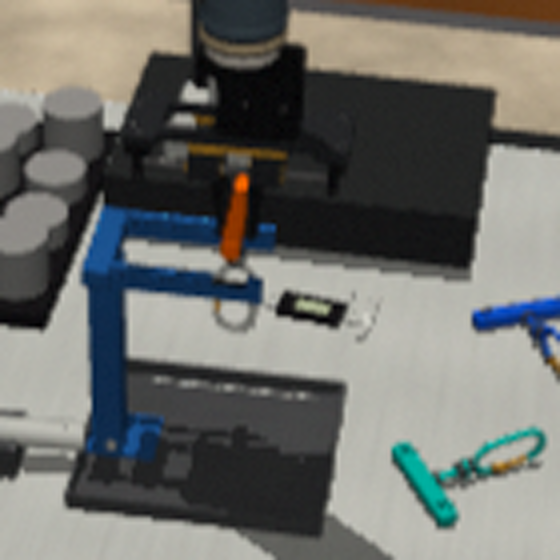

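View pics/w5.png

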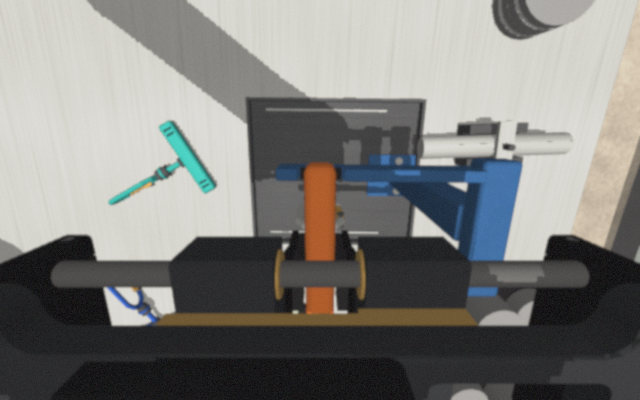

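Call:
jog_arm:
  increments:
    - [[0,0,15],0]
    - [[0,0,27],0]
    - [[0,0,27],0]
    - [[0,0,27],0]
    - [[0,10,18],0]

```text
t: 9.27
position: [550.7, -246.1, 373.2]
orientation: [3.139, 0.003, 1.603]
wrist_force: [-0.4, -1.0, -0.9]
width: 15.4
```

Call:
jog_arm:
  increments:
    - [[0,25,0],-0.04]
    - [[0,30,0],-0.065]
    - [[-1,35,0],-0.065]
    - [[-1,35,0],-0.065]
    - [[-1,35,0],-0.065]

```text
t: 9.68
position: [547.5, -82.1, 370.3]
orientation: [-3.141, -0.0, 1.303]
wrist_force: [0.8, 0.7, -0.9]
width: 15.9
```

Call:
jog_arm:
  increments:
    - [[-1,35,0],-0.065]
    - [[-1,35,0],-0.065]
    - [[-1,35,0],-0.065]
    - [[-1,35,0],-0.065]
    - [[-1,35,-5],-0.065]

```text
t: 10.1
position: [543.0, 93.2, 366.3]
orientation: [3.141, -0.002, 0.978]
wrist_force: [0.5, 0.5, -1.6]
width: 15.6
```

Call:
jog_arm:
  increments:
    - [[-1,35,-15],-0.065]
    - [[-1,35,-20],-0.045]
    - [[-1,25,-25],-0.022]
    - [[-1,15,-25],0]
    - [[-1,5,-25],0]

```text
t: 10.52
position: [537.0, 210.8, 253.8]
orientation: [-3.14, -0.0, 0.855]
wrist_force: [0.6, 0.7, -2.5]
width: 16.0
```

Call:
jog_arm:
  increments:
    - [[0,0,-10],0]
    - [[0,0,-5],0]
    - [[0,0,0],0]
    - [[0,0,0],0]
    - [[0,0,0],0]

```text
t: 10.93
position: [539.3, 205.8, 242.4]
orientation: [3.14, -0.003, 0.848]
wrist_force: [-0.1, 0.0, -1.1]
width: 15.7
```

```bash
python3 wl.py w6
```

```text
10.9333 [539.26393243 205.77096382 242.35593122] [ 3.14025155e+00 -2.98729765e-03  8.47951892e-01] [-0.85959812  0.31151834  0.53710663  1.77507936 -0.1772161   1.09971146
 -0.98617745] [-0.06670783  0.01639947 -1.10578972] 15.714790505647745
[589.08380011 261.53866534 404.86008064]
```

View pics/w6.png

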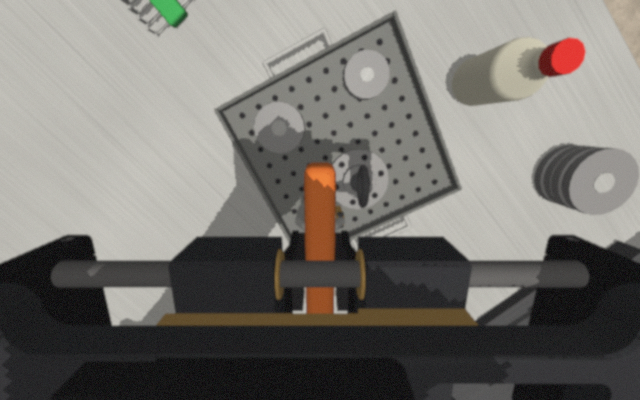

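```bash
cat > fe.py <<'E'
from h import *
import sys
p=dict(np.load(f'pics/{sys.argv[1]}.npz'));z=p['z_map']; W=np.zeros(z.shape+(3,)); vv,uu=np.nonzero(z>0); W[vv,uu]=pts(p,np.ones(z.shape,bool))
H=cv2.cvtColor(p['color'],cv2.COLOR_RGB2HSV).astype(int); h,s,v=H[...,0],H[...,1],H[...,2]
def box(x0,x1,y0,y1,z0,z1): return (W[...,0]>x0)&(W[...,0]<x1)&(W[...,1]>y0)&(W[...,1]<y1)&(W[...,2]>z0)&(W[...,2]<z1)
o=(h>3)&(h<18)&(s>180)&(v>60)
P=W[o&box(400,680,0,360,120,300)];m=np.median(P[:,2]);P=P[abs(P[:,2]-m)<4]; print('handle',len(P),cv2.minAreaRect(P[:,:2].astype(np.float32)),np.median(P,0))
P=W[box(550,615,140,200,60,95)&~o]; print('eye',len(P),cv2.minAreaRect(P[:,:2].astype(np.float32)),P.max(0))
f=box(525,630,115,225,14,21); m=cv2.morphologyEx(f.astype(np.uint8),cv2.MORPH_OPEN,np.ones((3,3)));P=W[m>0]; print('plate',len(P),P.min(0),P.max(0))
E
python3 fe.py w6;python3 fe.py w2
```

```text
handle 3196 ((549.09130859375, 215.995361328125), (82.76226806640625, 15.576876640319824), 48.551883697509766) [557.25794768 225.23348975 267.64879625]
eye 318 ((580.7468872070312, 171.43714904785156), (51.723060607910156, 9.085535049438477), 48.778961181640625) [599.27766972 191.92605316  86.02072087]
plate 1659 [538.605824   129.08372884  14.10190972] [621.84463882 212.7020287   20.26838756]
handle 0 ((0.0, 0.0), (0.0, 0.0), 0.0) [nan nan nan]
eye 270 ((579.9898681640625, 170.61929321289062), (51.97777557373047, 8.741579055786133), 48.77388000488281) [597.79260457 190.71166079  85.90955952]
plate 1755 [538.69160002 129.40567687  14.11942314] [621.37898885 212.09357767  20.647311  ]
  return _methods._mean(a, axis=axis, dtype=dtype,
  ret = ret.dtype.type(ret / rcount)
  ret = um.true_divide(
```

Call:
jog_arm:
  increments:
    - [[0.9,1,-12],0]
    - [[0,0,-20],0]
    - [[0,0,-20],0]
    - [[0,0,-16],0]
    - [[0,0,-10],0]

```text
t: 11.4
position: [538.0, 207.2, 160.6]
orientation: [-3.141, 0.002, 0.85]
wrist_force: [-0.2, 0.6, -1.5]
width: 16.0
```

Call:
jog_arm:
  increments:
    - [[0,0,0],0]
    - [[0,0,0],0]
    - [[0,0,0],0]
    - [[0,0,0],0]
    - [[0,0,0],0]

```text
t: 11.82
position: [539.5, 207.8, 163.6]
orientation: [3.141, -0.002, 0.85]
wrist_force: [0.1, 0.2, -1.1]
width: 15.7
```

```bash
python3 wl.py w7;python3 fe.py w7; python3 -c "
from h import *
p=env.read_camera('side'); save(p,'s7'); c=p['color'][200:330,220:380][:,:,::-1]; cv2.imwrite('pics/s7c.png',cv2.resize(c,None,fx=5,fy=4.6,interpolation=2))"
```

```text
11.8167 [539.52468907 207.82551214 163.59736683] [ 3.14087597e+00 -1.98262555e-03  8.49865087e-01] [-0.83031461  0.39711638  0.50783441  1.85818019 -0.23486281  0.94330373
 -0.93791488] [ 0.07200439  0.21471208 -1.06324951] 15.656167163839362
[589.42983213 263.68431827 326.0402802 ]
handle 3217 ((549.3995361328125, 217.99676513671875), (82.63439178466797, 15.65102481842041), 48.05022048950195) [557.59664446 227.3717514  188.86924539]
eye 591 ((571.076904296875, 174.2323455810547), (44.03632736206055, 50.353843688964844), 78.94428253173828) [599.35361843 199.95318228  92.30545565]
plate 2540 [539.78034481 129.1836523   14.00190412] [621.98703456 212.74264556  20.95138176]
```

View pics/s7c.png

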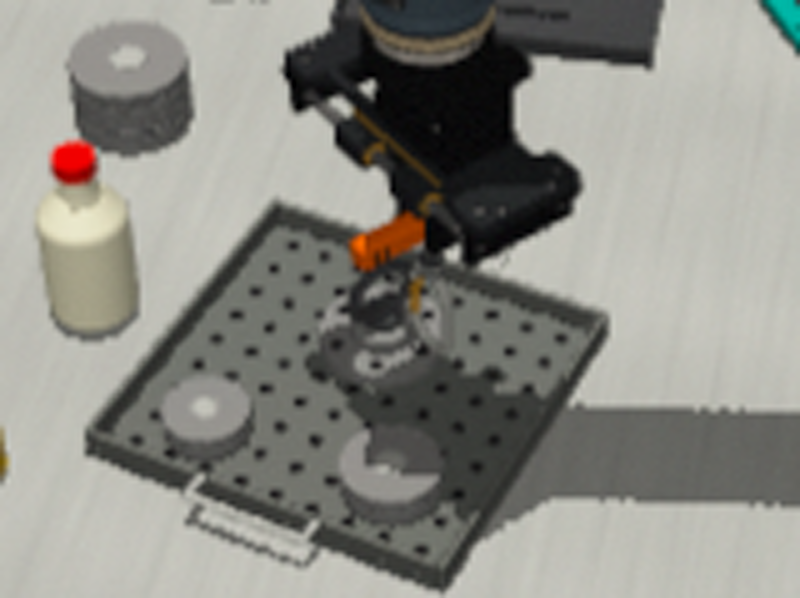

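View pics/w7.png

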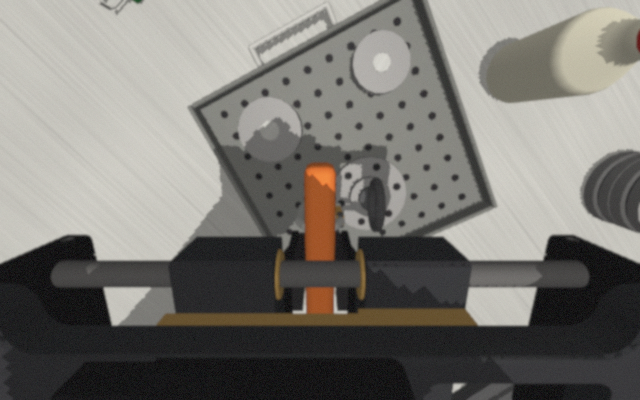

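Call:
jog_arm:
  increments:
    - [[4.5,-4,0],0]
    - [[6,-5.3,0],0]
    - [[6,-5.3,0],0]
    - [[4.5,-4,0],0]
    - [[1.5,-1.3,0],0]

```text
t: 12.33
position: [562.6, 186.1, 162.7]
orientation: [3.141, -0.0, 0.847]
wrist_force: [-0.4, 0.2, -1.3]
width: 15.5
```

Call:
jog_arm:
  increments:
    - [[2.3,-2,0],0]
    - [[2.3,-2,0],0]
    - [[2.3,-2,0],0]
    - [[2.3,-2,0],0]
    - [[2.3,-2,0],0]

```text
t: 12.75
position: [572.5, 178.0, 162.3]
orientation: [-3.141, 0.0, 0.85]
wrist_force: [-1.5, 1.1, -0.6]
width: 15.8
```

```bash
python3 wl.py w8;python3 fe.py w8; python3 -c "
from h import *
p=env.read_camera('side'); save(p,'s8'); c=p['color'][230:310,240:340][:,:,::-1]; cv2.imwrite('pics/s8c.png',cv2.resize(c,None,fx=7,fy=7,interpolation=2))"
```

```text
12.75 [572.53690244 178.00494326 162.33358644] [-3.14062286e+00  3.56525208e-04  8.50369916e-01] [-0.75208721  0.43546068  0.50942192  1.80718084 -0.25374771  0.96475697
 -0.85686884] [-1.52880543  1.07630583 -0.57287443] 15.782679132609646
[622.87223702 233.98798491 324.57998883]
handle 3212 ((582.45751953125, 188.24334716796875), (82.6707534790039, 15.568527221679688), 48.17530059814453) [590.66582753 197.36735026 187.55061914]
eye 91 ((574.816650390625, 180.10549926757812), (7.183384418487549, 39.27933120727539), 43.4095344543457) [588.43085587 192.76277425  94.66738611]
plate 1674 [540.92211775 129.39081741  14.40244085] [622.15307256 212.54191033  19.88034942]
```

View pics/s8c.png

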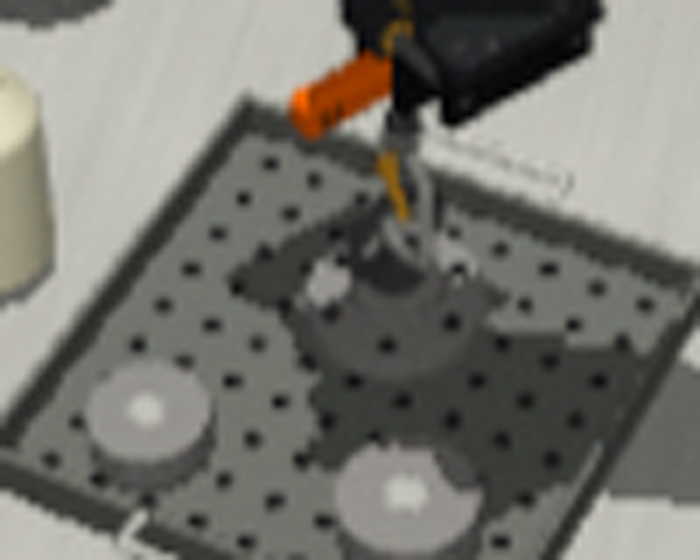

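Call:
jog_arm:
  increments:
    - [[2.3,-2,0],0]
    - [[2.3,-2,0],0]
    - [[2.3,-2,0],0]
    - [[1.5,-1.3,0],0]
    - [[0,0,0],0]

```text
t: 13.27
position: [581.9, 169.8, 162.8]
orientation: [3.141, -0.0, 0.849]
wrist_force: [-1.4, 0.8, -0.9]
width: 15.9
```

```bash
python3 wl.py w9;python3 fe.py w9; python3 -c "
from h import *
p=env.read_camera('side'); save(p,'s9'); c=p['color'][230:310,240:340][:,:,::-1]; cv2.imwrite('pics/s9c.png',cv2.resize(c,None,fx=7,fy=7,interpolation=2))"
```

```text
13.2667 [581.93223296 169.80158703 162.77313076] [ 3.14060463e+00 -4.29922962e-04  8.49134890e-01] [-0.73275794  0.44508943  0.51082838  1.7923155  -0.25735652  0.96974078
 -0.83854787] [-1.41454525  0.8140532  -0.91430365] 15.892745748396619
[632.00717274 225.83837169 325.09015278]
handle 3202 ((591.8828735351562, 180.11361694335938), (82.5742416381836, 15.515151977539062), 48.27790832519531) [599.91009987 189.15816947 187.99024289]
eye 89 ((583.9296875, 171.5501251220703), (6.325733184814453, 39.25996398925781), 43.57236099243164) [598.07437394 184.3411485   94.76728583]
plate 1819 [538.70337504 130.42408025  14.0063871 ] [622.18772365 212.74350491  19.48763108]
```

View pics/s9c.png

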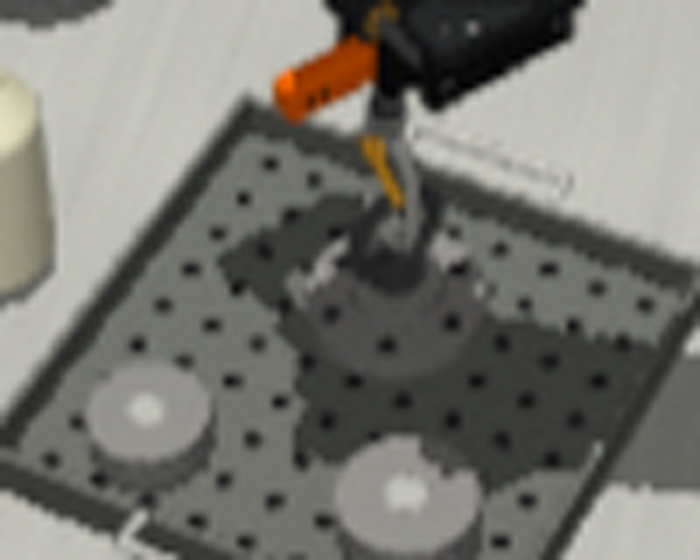

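Call:
jog_arm:
  increments:
    - [[0,0,3],0]
    - [[0,0,4],0]
    - [[0,0,4],0]
    - [[0,0,3],0]
    - [[0,0,1.5],0]

```text
t: 13.78
position: [581.9, 170.1, 178.9]
orientation: [3.14, -0.001, 0.85]
wrist_force: [0.0, -0.5, -1.9]
width: 15.7
```

Call:
jog_arm:
  increments:
    - [[0,0,0],0]
    - [[0,0,0],0]
    - [[0,0,0],0]
    - [[0,0,0],0]
    - [[0,0,0],0]

```text
t: 14.2
position: [581.2, 170.3, 177.9]
orientation: [3.142, 0.0, 0.85]
wrist_force: [0.3, 0.3, -0.7]
width: 15.5
```

```bash
python3 wl.py w10; python3 -c "
from h import *
p=env.read_camera('side'); save(p,'s10'); c=p['color'][230:310,240:340][:,:,::-1]; cv2.imwrite('pics/s10c.png',cv2.resize(c,None,fx=7,fy=7,interpolation=2))"
```

```text
14.2 [581.17097081 170.30352655 177.87009277] [3.14158965e+00 3.08603637e-04 8.49774408e-01] [-0.73969137  0.42818208  0.51724199  1.77842383 -0.24631541  0.99978114
 -0.84801201] [ 0.27023758  0.30280118 -0.66318761] 15.548614826964275
[631.39559687 226.41076886 340.12606275]
```

View pics/s10c.png

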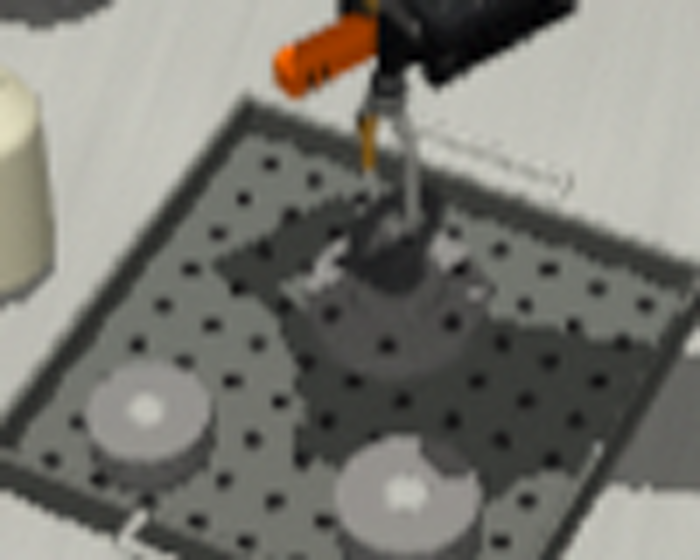

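Call:
jog_arm:
  increments:
    - [[0,0,1.5],0]
    - [[0,0,2],0]
    - [[0,0,3],0]
    - [[0,0,4],0]
    - [[0,0,5],0]

```text
t: 14.72
position: [580.2, 170.2, 192.7]
orientation: [-3.14, 0.003, 0.85]
wrist_force: [-0.9, 0.6, -8.5]
width: 16.2
```

Call:
jog_arm:
  increments:
    - [[0,0,6],0]
    - [[0,0,6],0]
    - [[0,0,5],0]
    - [[0,0,3],0]
    - [[0,0,1],0]

```text
t: 15.13
position: [581.7, 170.4, 215.5]
orientation: [3.141, -0.001, 0.85]
wrist_force: [0.7, 0.0, -8.8]
width: 15.5
```

```bash
python3 wl.py w11; python3 -c "
from h import *
p=env.read_camera('side'); save(p,'s11'); c=p['color'][220:310,240:340][:,:,::-1]; cv2.imwrite('pics/s11c.png',cv2.resize(c,None,fx=6.5,fy=6.5,interpolation=2))"
```

```text
15.1333 [581.69176505 170.44992797 215.5394175 ] [ 3.14090247e+00 -1.46809570e-03  8.49761484e-01] [-0.75321387  0.38994018  0.53186255  1.7387437  -0.22170642  1.07128143
 -0.86859088] [ 0.67094456  0.04758645 -8.80598523] 15.466520946657344
[631.6574775  226.38605208 377.91181082]
```

View pics/s11c.png

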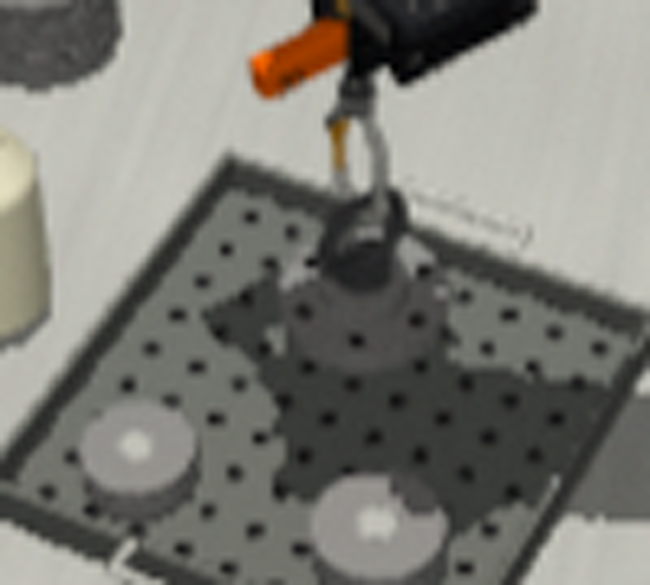

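Call:
jog_arm:
  increments:
    - [[0,0,3],0]
    - [[0,0,6],0]
    - [[0,0,9],0]
    - [[0,0,10],0]
    - [[0,-1,10],0]

```text
t: 15.65
position: [581.5, 169.6, 253.9]
orientation: [3.141, -0.001, 0.85]
wrist_force: [0.3, -0.1, -8.9]
width: 15.8
```

Call:
jog_arm:
  increments:
    - [[-0.5,-2,10],0.005]
    - [[-1,-4,9],0.01]
    - [[-1.5,-6,8],0.015]
    - [[-2,-8,6],0.02]
    - [[-2.5,-9,3],0.02]

```text
t: 16.07
position: [574.0, 139.7, 290.1]
orientation: [3.141, -0.001, 0.922]
wrist_force: [0.6, -0.0, -8.6]
width: 16.0
```

Call:
jog_arm:
  increments:
    - [[-3,-10,1],0.02]
    - [[-3,-11,0],0.02]
    - [[-3,-12,0],0.02]
    - [[-3,-13,0],0.02]
    - [[-3,-13,0],0.02]

```text
t: 16.48
position: [558.2, 79.9, 290.1]
orientation: [3.142, -0.0, 1.021]
wrist_force: [1.2, 0.5, -8.8]
width: 16.1
```

Call:
jog_arm:
  increments:
    - [[-3,-13,0],0.02]
    - [[-3,-13,0],0.02]
    - [[-3,-13,0],0.02]
    - [[-3,-13,0],0.02]
    - [[-3,-13,0],0.02]

```text
t: 16.9
position: [543.1, 14.7, 290.2]
orientation: [3.141, -0.0, 1.12]
wrist_force: [0.3, 0.1, -8.4]
width: 15.3
```

Call:
jog_arm:
  increments:
    - [[-3,-13,0],0.02]
    - [[-3,-13,0],0.02]
    - [[-3,-13,0],0.02]
    - [[-3,-13,0],0.02]
    - [[-3,-13,0],0.02]

```text
t: 17.32
position: [528.0, -50.3, 290.2]
orientation: [3.141, -0.0, 1.22]
wrist_force: [0.8, -0.3, -8.9]
width: 15.9
```

Call:
jog_arm:
  increments:
    - [[-4,-13,0],0.02]
    - [[-4,-13,0],0.02]
    - [[-4,-13,0],0.02]
    - [[-4,-13,0],0.02]
    - [[-4,-13,0],0.02]

```text
t: 17.73
position: [507.8, -115.2, 290.2]
orientation: [3.141, -0.0, 1.32]
wrist_force: [0.2, 0.2, -9.2]
width: 16.1
```

Call:
jog_arm:
  increments:
    - [[-4,-13,0],0.02]
    - [[-4,-13,0],0.02]
    - [[-4,-13,0],0.02]
    - [[-4,-13,0],0.02]
    - [[-4,-13,0],0.02]

```text
t: 18.15
position: [487.7, -180.1, 290.2]
orientation: [3.141, -0.0, 1.42]
wrist_force: [-0.6, -0.1, -8.7]
width: 15.8
```

Call:
jog_arm:
  increments:
    - [[-3,-11,0],0.02]
    - [[-3,-9,0],0.02]
    - [[-2,-6,0],0.02]
    - [[-1,-3,0],0.02]
    - [[0,-1,0],0.02]

```text
t: 18.57
position: [478.5, -210.4, 290.2]
orientation: [3.141, 0.0, 1.519]
wrist_force: [-0.4, -0.3, -9.3]
width: 15.6
```

```bash
python3 wl.py w12; python3 -c "
from h import *
p=env.read_camera('side'); save(p,'s12'); c=p['color'][60:260,250:450][:,:,::-1]; cv2.imwrite('pics/s12c.png',cv2.resize(c,None,fx=3,fy=3,interpolation=2))"
```

```text
18.5667 [ 478.49937972 -210.43431127  290.22241363] [3.14123181e+00 3.09810695e-04 1.51877926e+00] [-0.23611038  0.17457788  0.66295874  1.83123324 -0.11598338  1.17418862
  0.41234239] [-0.39147614 -0.28329501 -9.29250016] 15.557247703090274
[ 484.02519782 -136.16352764  452.48278026]
```

View pics/s12c.png

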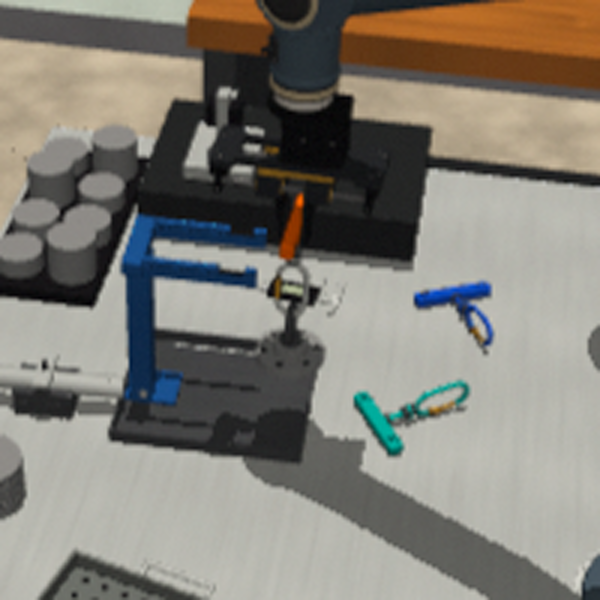

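Call:
jog_arm:
  increments:
    - [[-1,-2,0],0.015]
    - [[-3,-5,0],0.02]
    - [[-4,-8,-2],0.02]
    - [[-4,-8,-4],0.02]
    - [[-4,-8,-6],0.013]

```text
t: 19.08
position: [464.0, -239.8, 278.0]
orientation: [3.14, 0.0, 1.611]
wrist_force: [-0.3, -0.4, -8.7]
width: 15.5
```

Call:
jog_arm:
  increments:
    - [[-4,-7,-8],0]
    - [[-2,-4,-8],0]
    - [[-1,-2.5,-8],0]
    - [[0,0,-6],0]
    - [[0,0,-4],0]

```text
t: 19.5
position: [456.7, -252.2, 242.4]
orientation: [-3.14, -0.001, 1.608]
wrist_force: [-0.2, 0.6, -8.8]
width: 15.8
```

Call:
jog_arm:
  increments:
    - [[0,0,-2],0]
    - [[0,0,0],0]
    - [[0,0,0],0]
    - [[0,0,0],0]
    - [[0,0,0],0]

```text
t: 19.92
position: [457.1, -253.2, 242.0]
orientation: [3.141, 0.0, 1.608]
wrist_force: [0.1, 0.4, -8.4]
width: 15.8
```

```bash
python3 wl.py w13; cat > fh.py <<'E'
from h import *
import sys
p=dict(np.load(f'pics/{sys.argv[1]}.npz'));z=p['z_map']; W=np.zeros(z.shape+(3,)); vv,uu=np.nonzero(z>0); W[vv,uu]=pts(p,np.ones(z.shape,bool))
H=cv2.cvtColor(p['color'],cv2.COLOR_RGB2HSV).astype(int); h,s,v=H[...,0],H[...,1],H[...,2]
def box(x0,x1,y0,y1,z0,z1): return (W[...,0]>x0)&(W[...,0]<x1)&(W[...,1]>y0)&(W[...,1]<y1)&(W[...,2]>z0)&(W[...,2]<z1)
P=W[(h>3)&(h<18)&(s>180)&(v>60)&box(400,620,-340,-160,200,300)]; m=np.median(P[:,2]); P=P[abs(P[:,2]-m)<4]
print('handle',m,cv2.minAreaRect(P[:,:2].astype(np.float32)),P[:,1].max(),P[:,0].min())
b=(h>100)&(h<125)&(s>120); Q=W[b&box(480,620,-340,-160,230,246)]
for q in (Q[Q[:,1]>-247],Q[Q[:,1]<-247]):
    if len(q)>10: print('prong',len(q),q.min(0),q.max(0),np.polyfit(q[:,0],q[:,1],1))
E
python3 fh.py w13;python3 -c "
from h import *
p=env.read_camera('side'); save(p,'s13'); c=p['color'][60:260,250:450][:,:,::-1]; cv2.imwrite('pics/s13c.png',cv2.resize(c,None,fx=3,fy=3,interpolation=2))"
```

```text
19.9167 [ 457.10387028 -253.17795881  241.98829886] [3.14062769e+00 2.49863368e-04 1.60803500e+00] [-0.13791911  0.22407715  0.6710003   1.89850783 -0.15843216  1.07081068
  0.63434164] [ 0.10879762  0.38603992 -8.38096187] 15.76537789781456
[ 455.98086376 -178.89212451  404.2606248 ]
handle 267.22465076959185 ((458.2789001464844, -240.21682739257812), (15.508715629577637, 83.31664276123047), 2.040621519088745) -198.50630286808 449.88639725118566
prong 1804 [ 521.890577   -215.02214399  230.01282683] [ 619.97970498 -204.74710159  239.912326  ] [ 2.93179690e-02 -2.26189468e+02]
prong 900 [ 565.92586129 -293.26722614  230.0113686 ] [ 609.00434529 -284.51456142  239.63306525] [ 2.81744541e-02 -3.04356756e+02]
```

View pics/s13c.png

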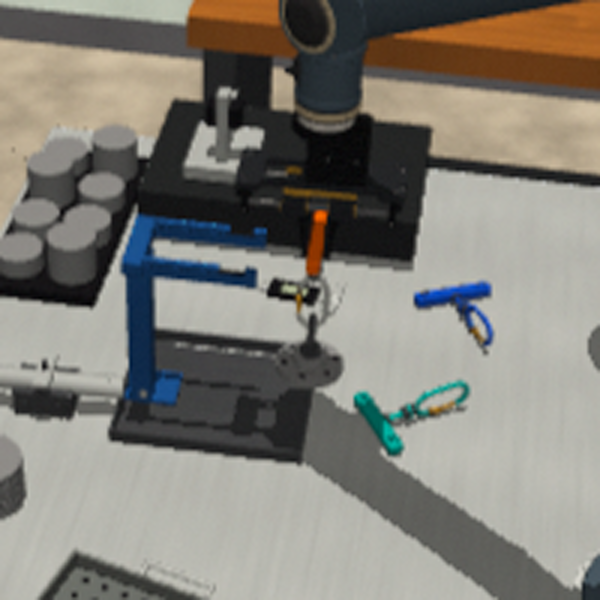

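View pics/w13.png

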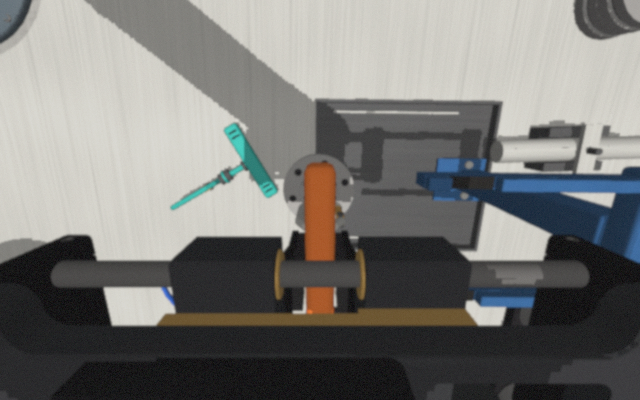

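Call:
jog_arm:
  increments:
    - [[1,0,0],-0.006]
    - [[2,0.1,0],0]
    - [[4,0.1,0],0]
    - [[5,0.2,0],0]
    - [[6,0.2,0],0]

```text
t: 20.43
position: [475.3, -252.5, 241.6]
orientation: [3.141, -0.0, 1.602]
wrist_force: [0.7, -0.7, -8.6]
width: 15.6
```

Call:
jog_arm:
  increments:
    - [[7,0.2,0],0]
    - [[7,0.2,0],0]
    - [[7,0.2,0],0]
    - [[7,0.2,0],0]
    - [[7,0.2,0],0]

```text
t: 20.85
position: [510.6, -251.4, 241.4]
orientation: [-3.141, -0.0, 1.602]
wrist_force: [0.9, -0.2, -8.5]
width: 15.9
```

Call:
jog_arm:
  increments:
    - [[7,0.2,0],0]
    - [[7,0.2,0],0]
    - [[7,0.2,0],0]
    - [[7,0.2,0],0]
    - [[5,0.2,0],0]

```text
t: 21.27
position: [543.8, -250.3, 241.5]
orientation: [3.141, 0.0, 1.602]
wrist_force: [0.7, 0.6, -8.0]
width: 15.5
```

Call:
jog_arm:
  increments:
    - [[4,0,0],0]
    - [[2.5,0,0],0]
    - [[1,0,0],0]
    - [[0.5,0,0],0]
    - [[0,0,0],0]

```text
t: 21.68
position: [550.5, -250.6, 241.5]
orientation: [-3.141, -0.0, 1.601]
wrist_force: [-0.7, 0.5, -8.0]
width: 15.6
```

```bash
python3 wl.py w14; python3 fh.py w14;python3 -c "
from h import *
p=env.read_camera('side'); save(p,'s14'); c=p['color'][60:260,250:450][:,:,::-1]; cv2.imwrite('pics/s14c.png',cv2.resize(c,None,fx=3,fy=3,interpolation=2))"
```

```text
21.6833 [ 550.45574521 -250.62911244  241.52334933] [-3.14121974e+00 -1.57559328e-04  1.60149292e+00] [-0.11906531  0.3803168   0.63821322  1.71351556 -0.24700487  1.12981281
  0.62208469] [-0.71458797  0.52406471 -8.0269722 ] 15.560342974136493
[ 550.03197776 -176.37289698  403.83419374]
handle 266.7277564316287 ((551.7899780273438, -238.2117156982422), (15.576375007629395, 84.2365951538086), 1.77922785282135) -196.07530921157655 542.9786842849361
prong 1698 [ 523.30503992 -214.27853754  230.01576759] [ 619.98286607 -204.7806715   240.12766758] [ 1.91612495e-02 -2.20164189e+02]
```

View pics/s14c.png

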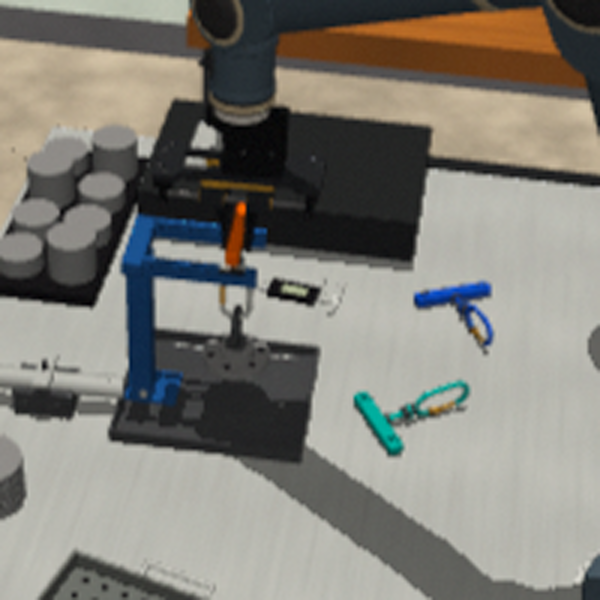

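View pics/w14.png

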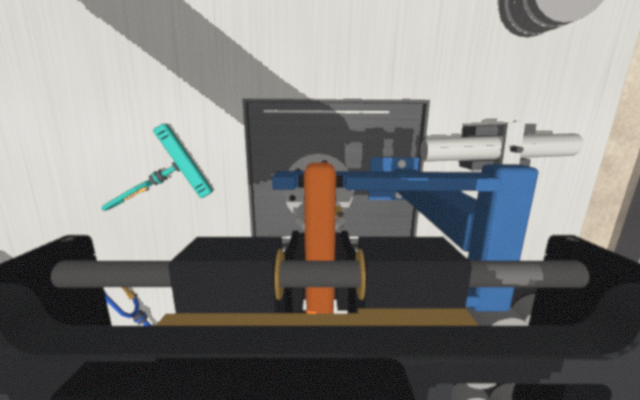

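Call:
jog_arm:
  increments:
    - [[0,0,-1],0]
    - [[0,0,-2],0]
    - [[0,0,-3],0]
    - [[0,0,-3],0]
    - [[0,0,-2.5],0]

```text
t: 22.2
position: [550.6, -250.4, 229.5]
orientation: [-3.141, -0.0, 1.602]
wrist_force: [-0.1, -0.8, -8.4]
width: 15.8
```

Call:
jog_arm:
  increments:
    - [[0,0,-2],0]
    - [[0,0,-1.5],0]
    - [[0,0,-1],0]
    - [[0,0,-0.5],0]
    - [[0,0,0],0]

```text
t: 22.62
position: [550.8, -250.5, 225.0]
orientation: [3.142, -0.0, 1.602]
wrist_force: [-0.7, 0.4, -8.2]
width: 15.5
```

Call:
jog_arm:
  increments:
    - [[0,0,-0.5],0]
    - [[0,0,0],0]
    - [[0,0,0],0]
    - [[0,0,0],0]
    - [[0,0,0],0]

```text
t: 23.03
position: [550.8, -250.5, 224.7]
orientation: [3.141, 0.0, 1.602]
wrist_force: [-0.4, 0.0, -7.8]
width: 15.8
```

Lower a touch further until the load transfers.

Call:
jog_arm:
  increments:
    - [[0,0,-0.5],0]
    - [[0,0,0],0]
    - [[0,0,-0.5],0]
    - [[0,0,0],0]
    - [[0,0,0],0]

```text
t: 23.45
position: [550.9, -250.5, 224.5]
orientation: [3.141, -0.0, 1.602]
wrist_force: [-3.6, 2.1, 1.4]
width: 15.7
```

Call:
jog_arm:
  increments:
    - [[0,0,0],0]
    - [[0,0,0],0]
    - [[0,0,0],0]
    - [[0,0,0],0]
    - [[0,0,0],0]

```text
t: 23.87
position: [550.8, -250.6, 224.5]
orientation: [3.141, -0.0, 1.602]
wrist_force: [-4.4, 2.6, 4.6]
width: 15.8
```

```bash
python3 wl.py w15; python3 fh.py w15
```

```text
23.8667 [ 550.83428542 -250.5821184   224.52417745] [ 3.14086641e+00 -3.28139562e-04  1.60182914e+00] [-0.11265882  0.39592744  0.63146274  1.7336927  -0.25959054  1.09600516
  0.63268189] [-4.42161705  2.62235392  4.64563419] 15.761279176499857
[ 550.21536539 -176.34855338  386.82152159]
handle 249.73152268261722 ((552.1263427734375, -237.69406127929688), (15.711867332458496, 83.535400390625), 1.6966930627822876) -195.89441593697782 543.3335281480423
prong 2104 [ 523.08745663 -214.44045891  230.02242369] [ 619.92516573 -204.613825    240.29644982] [ 2.05066622e-02 -2.20930588e+02]
```

Call:
jog_arm:
  increments:
    - [[0,0,0.4],0]
    - [[0,0,0],0]
    - [[0,0,0],0]
    - [[0,0,0],0]
    - [[0,0,0],0]

```text
t: 24.33
position: [550.9, -250.6, 224.5]
orientation: [3.141, -0.0, 1.602]
wrist_force: [-4.1, 4.2, 4.7]
width: 15.8
```

Call:
jog_arm:
  increments:
    - [[0,0,0],0]
    - [[0,0,0],0]
    - [[0,0,0],0]
    - [[0,0,0],0]
    - [[0,0,0],0]

```text
t: 24.75
position: [550.9, -250.5, 224.5]
orientation: [3.141, -0.0, 1.602]
wrist_force: [-5.2, 3.6, 6.0]
width: 16.0
```

Call:
jog_arm:
  increments:
    - [[0,0,0],0]
    - [[0,0,0],0]
    - [[0,0,0],0]
    - [[0,0,0],0]
    - [[0,0,0],0]
  hand: -1

```text
t: 25.17
position: [551.1, -250.8, 223.9]
orientation: [3.141, 0.001, 1.602]
wrist_force: [-0.1, -0.9, 0.4]
width: 41.3
```

Call:
jog_arm:
  increments:
    - [[0,0,0],0]
    - [[0,0,0],0]
    - [[0,0,0],0]
    - [[0,0,0],0]
    - [[0,0,0],0]

```text
t: 25.58
position: [550.8, -250.6, 224.0]
orientation: [3.141, 0.0, 1.602]
wrist_force: [0.2, -0.8, 0.3]
width: 74.4
```

Call:
jog_arm:
  increments:
    - [[0,0,0],0]
    - [[0,0,0],0]
    - [[0,0,0],0]
    - [[0,0,0],0]
    - [[0,0,0],0]

```text
t: 26.0
position: [550.8, -250.5, 224.0]
orientation: [3.141, -0.0, 1.602]
wrist_force: [0.2, 0.0, 0.4]
width: 86.6
```

```bash
python3 wl.py w16; python3 fh.py w16
```

```text
26.0 [ 550.78260166 -250.5367888   224.01110086] [ 3.14143336e+00 -1.07776106e-05  1.60181032e+00] [-0.11276476  0.39651116  0.63129875  1.73417146 -0.25936508  1.09532944
  0.63241219] [0.17796185 0.01223557 0.40078497] 86.61633469743332
[ 550.23475471 -176.26018795  386.26568084]
handle 249.76060614768727 ((551.9885864257812, -237.17190551757812), (15.599797248840332, 82.60287475585938), 1.6627615690231323) -195.8662524723075 543.3493399018574
prong 2099 [ 523.17756032 -214.38399819  230.04111136] [ 619.99882441 -204.80114279  239.96119816] [ 2.13276428e-02 -2.21362974e+02]
prong 831 [ 524.5029949  -294.37438012  230.00328733] [ 611.36120539 -284.4414978   239.61018882] [ 5.50012801e-02 -3.18128919e+02]
```

View pics/w16.png

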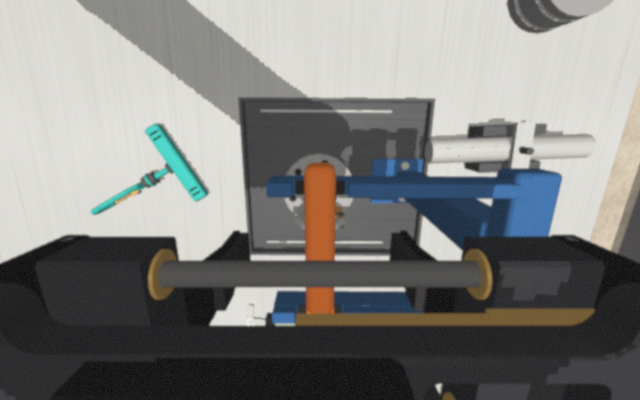

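Handle seated in the fork and released. Withdraw straight up.

Call:
jog_arm:
  increments:
    - [[0,0,4],0]
    - [[0,0,8],0]
    - [[0,0,12],0]
    - [[0,0,16],0]
    - [[0,0,20],0]

```text
t: 26.47
position: [550.5, -250.4, 285.0]
orientation: [-3.141, -0.0, 1.602]
wrist_force: [-0.0, 0.7, -0.7]
width: 86.8
```

Call:
jog_arm:
  increments:
    - [[0,0,25],0]
    - [[0,0,25],0]
    - [[-20,0,20],0]
    - [[-20,0,10],0]
    - [[-20,0,0],0]

```text
t: 26.88
position: [491.2, -251.9, 368.1]
orientation: [3.135, 0.003, 1.601]
wrist_force: [-0.4, -0.6, -0.6]
width: 86.8
```

Call:
jog_arm:
  increments:
    - [[0,20,0],0]
    - [[0,30,0],0]
    - [[0,30,0],0]
    - [[0,30,0],0]
    - [[0,20,0],0]

```text
t: 27.3
position: [490.8, -117.8, 365.4]
orientation: [3.139, -0.001, 1.604]
wrist_force: [0.0, 0.7, -0.4]
width: 87.3
```

Call:
jog_arm:
  increments:
    - [[0,0,0],0]
    - [[0,0,0],0]
    - [[0,0,0],0]
    - [[0,0,0],0]
    - [[0,0,0],0]

```text
t: 27.72
position: [490.6, -122.0, 364.3]
orientation: [3.141, 0.0, 1.599]
wrist_force: [-0.7, -0.0, -0.3]
width: 87.1
```

```bash
cat > fin.py <<'E'
from h import *
import sys
t=sys.argv[1]
for n in ('side','top'):
    p=env.read_camera(n); save(p,n+t); np.savez(f'pics/{n}{t}.npz',**p)
    z=p['z_map']; W=np.zeros(z.shape+(3,)); vv,uu=np.nonzero(z>0); W[vv,uu]=pts(p,np.ones(z.shape,bool))
    for a,b in (((500,610,-310,-190,45,85)),)and [((500,610,-310,-190),(45,85))]:
        m=(W[...,0]>a[0])&(W[...,0]<a[1])&(W[...,1]>a[2])&(W[...,1]<a[3])&(W[...,2]>b[0])&(W[...,2]<b[1])
        P=W[m]; print(n,'flange',len(P),P.mean(0) if len(P) else '',P.min(0),P.max(0))
    for o in ('disc_a','hexkeys','caliper','oil_bottle','vblock','hanger'):
        for r in env.masks_of(o,p)[:3]:
            P=pts(p,r['pixels']); print(o,round(r['score'],2),np.median(P,0).round())
p=env.read_camera('side'); c=p['color'][100:230,270:400][:,:,::-1]; cv2.imwrite(f'pics/fc{t}.png',cv2.resize(c,None,fx=4.5,fy=4.5,interpolation=2))
print(env.read_state()['t'])
E
python3 fin.py A
```

```text
side flange 283 [ 545.08403723 -240.47246474   63.08814458] [ 504.46071046 -295.62918006   45.6687109 ] [ 589.44584045 -200.83417427   84.36218397]
disc_a 0.84 [541. 301.  29.]
disc_a 0.72 [786.  11.  13.]
disc_a 0.68 [665. 274.  25.]
hexkeys 0.86 [544. 507.  11.]
caliper 0.44 [ 501. -485.    8.]
oil_bottle 0.97 [765. 185.  82.]
vblock 0.76 [ 772. -187.   41.]
vblock 0.4 [ 547. -248.  245.]
hanger 0.71 [ 547. -244.  248.]
hanger 0.62 [ 347. -243.   16.]
hanger 0.62 [ 270. -503.   12.]Traceback (most recent call last):
  File "fin.py", line 9, in <module>
    P=W[m]; print(n,'flange',len(P),P.mean(0) if len(P) else '',P.min(0),P.max(0))
                                                                ~~~~~^^^
    return umr_minimum(a, axis, None, out, keepdims, initial, where)
ValueError: zero-size array to reduction operation minimum which has no identity
```

View pics/topA.png

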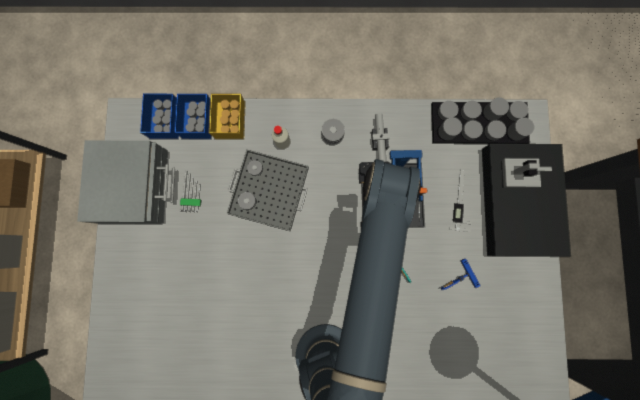

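Call:
jog_arm:
  increments:
    - [[0,20,0],0]
    - [[0,30,0],0]
    - [[0,30,0],0]
    - [[0,30,0],0]
    - [[0,30,0],0]

```text
t: 28.53
position: [490.6, 20.8, 364.1]
orientation: [3.141, -0.0, 1.602]
wrist_force: [0.4, -0.3, -0.6]
width: 87.2
```

Call:
jog_arm:
  increments:
    - [[0,30,0],0]
    - [[0,30,0],0]
    - [[0,30,0],0]
    - [[0,20,0],0]
    - [[0,10,0],0]

```text
t: 28.95
position: [490.2, 143.1, 363.6]
orientation: [-3.141, -0.001, 1.607]
wrist_force: [0.3, 0.7, 0.2]
width: 87.0
```

Call:
jog_arm:
  increments:
    - [[0,0,0],0]
    - [[0,0,0],0]
    - [[0,0,0],0]
    - [[0,0,0],0]
    - [[0,0,0],0]

```text
t: 29.37
position: [491.0, 137.9, 364.2]
orientation: [3.141, -0.0, 1.599]
wrist_force: [0.4, 1.0, -0.0]
width: 86.9
```

```bash
python3 fin.py B
```

```text
side flange 282 [ 545.25109884 -240.37069909   63.06038066] [ 505.83215045 -294.8111566    45.39230182] [ 588.34509877 -203.31498353   84.86804179]
disc_a 0.96 [799. -11.  58.]
disc_a 0.7 [791.  12.  17.]
disc_a 0.58 [542. 301.  29.]
hexkeys 0.91 [540. 516.  12.]
hexkeys 0.7 [ 544. -237.   62.]
oil_bottle 0.84 [764. 185.  80.]
oil_bottle 0.61 [ 544. -238.   62.]
vblock 0.57 [ 774. -189.   39.]
vblock 0.34 [ 588. -228.    6.]
hanger 0.58 [ 271. -504.   14.]
hanger 0.49 [ 348. -241.   16.]
top flange 269 [ 536.45328807 -245.82645705   63.67842957] [ 505.70988013 -291.8601125    46.8364416 ] [ 587.92590743 -209.83002472   84.63169704]
disc_a 0.85 [798. -23.  60.]
disc_a 0.62 [ 547. -252.  249.]
disc_a 0.53 [763. -22.  14.]
hexkeys 0.59 [550. 515.  12.]
caliper 0.74 [ 515. -494.    6.]
caliper 0.73 [ 773. -196.   45.]
oil_bottle 0.76 [760. 162. 100.]
vblock 0.79 [ 772. -196.   45.]
hanger 0.64 [ 547. -253.  249.]
hanger 0.62 [ 346. -249.   18.]
hanger 0.57 [ 535. -244.   63.]
30.1167
```

Call:
jog_arm:
  increments:
    - [[0,0,0],0]
    - [[0,0,0],0]
    - [[0,0,0],0]
    - [[0,0,0],0]
    - [[0,0,0],0]

```text
t: 30.53
position: [490.8, 139.5, 364.0]
orientation: [3.142, -0.0, 1.602]
wrist_force: [0.1, 0.4, -0.4]
width: 86.8
```

```bash
python3 fin.py C | grep flange; python3 - <<'E'
import numpy as np,cv2
for n in ('side','top'):
    a=np.load(f'pics/{n}B.npz')['color'].astype(int); b=np.load(f'pics/{n}C.npz')['color'].astype(int)
    d=abs(a-b).max(2); r=d[100:240,270:430]; print(n,(r>40).sum(),r.max(),(d>40).sum())
E
```

```text
side flange 282 [ 545.0378338  -240.13425725   63.22478364] [ 505.36959738 -294.85917725   45.370783  ] [ 588.17126707 -204.22166766   84.52510119]
top flange 269 [ 536.44737448 -245.61757208   63.80662911] [ 505.47922711 -290.85215491   48.78353896] [ 588.43709258 -210.06589592   84.7004173 ]
side 29 70 93
top 0 21 0
```

View pics/fcC.png

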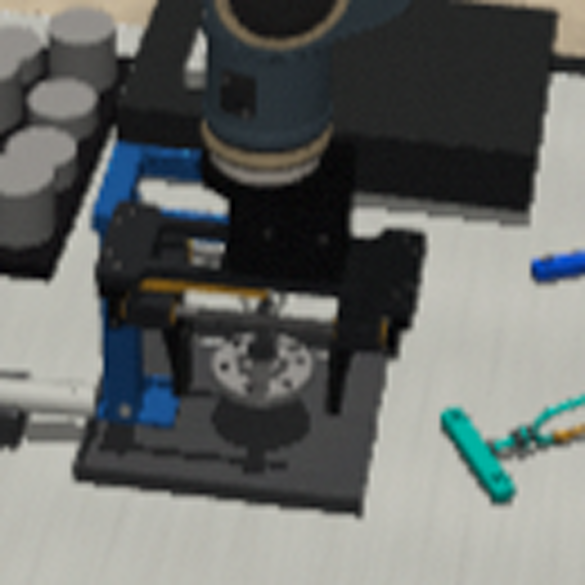

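View pics/topC.png

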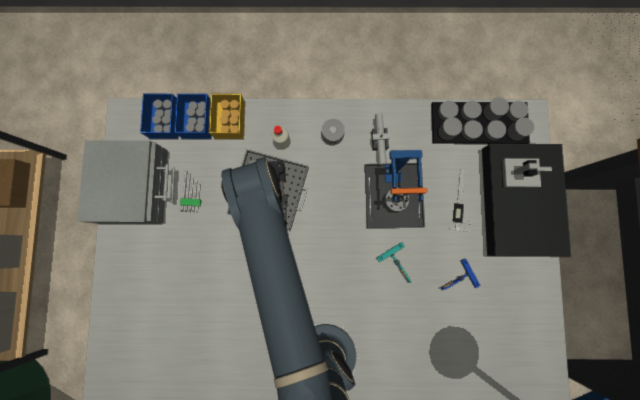

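```bash
python3 - <<'E'
import cv2
i=cv2.imread('pics/sideA.png')[110:220,290:390]; cv2.imwrite('pics/sAc.png',cv2.resize(i,None,fx=5,fy=5,interpolation=2))
E
```

```text
(no output)
```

View pics/sAc.png

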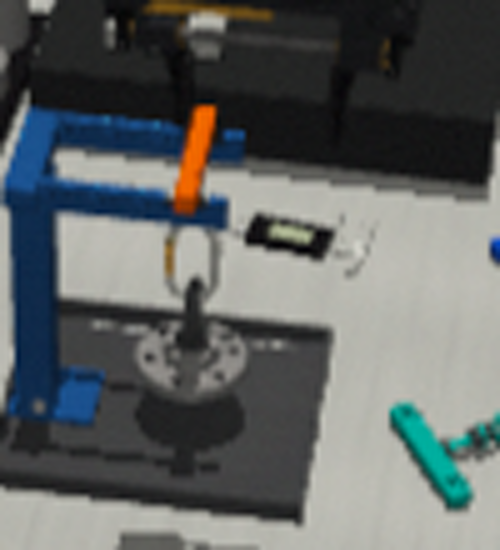

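The side picture shows the handle in both notches and the gate shut. The flange hangs clear over the drip tray.

```bash
python3 -c "
from cell import env
print(env.hand_in()); print(env.read_state()['t'])"
```

```text
the job is handed in; nothing more can be done
None
the job is handed in; nothing more can be done
```

The flange now hangs from the hook in the fork of the drain stand, over the drip tray, and the job was handed in at about 31 s of the 59 s allowed. I took the orange hook off the stand, pushed its gate open against the eye until the gate shut behind it, and lifted the flange out. I then brought it in through the fork mouth and set the handle in both notches.

**Last checks:**
- **Handle:** The side picture after release shows it in both notches. Its measured top is at about 249.8 mm; 250 mm was expected.
- **Gate:** It shows shut, with the eye in the bow. This comes from a picture taken about 2 s before the last ones, because the gripper later blocked the side view.
- **Flange:** It hangs level, about 60 mm above the table and clear of the tray. Its measured position moved by less than 0.5 mm over about half a second. The top view of it did not change. In the side view a few pixels around the stand changed, and the gripper was in part of that view.
- **Bystanders:** Those the networks found in the last pictures match their starting positions to within their scatter of about 10 mm. They did not separate disc_a from disc_b in the last pictures, but the picture just before showed both in place.
- **Forces:** The wrist force stayed below about 10 N in every reading I took. The gripper touched only the handle.

Some network detections were false, for example "hexkeys" and "oil_bottle" reported on the hanging flange. I discounted these after checking the pictures. The top and wrist cameras placed the eye about 5 mm apart, and I went by the wrist camera.

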